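Pack the cafe's delivery carrier

ROBOT

A 6-joint arm with a two-finger parallel gripper is mounted at the origin on the work surface. World frame = base frame: x ahead of the robot, y to its left, z up, the work surface at z = 0. Lengths are in mm, angles in rad, forces in N, time in s.
With the tool pointing down it reaches from about 275 to 750 mm from the base axis. Payload 10.2 kg.
Tool frame: the origin (TCP) lies at the very end of the fingers, on their centre line; the grasp point (between the pads) lies 19 mm behind it; z points along the fingers, y is the line along which they close (so a half turn about z gives the same grasp; the last joint's range is limited). The gripper opens to 85 mm and grips with 20 to 120 N. Pads are 22 mm wide; open, the fingers measure 114 mm over their backs; the gripper's body (76 mm by 85 mm) begins 54 mm behind the grasp point. The pads swing forward as they close: fully open they stand 13 mm farther back than shut.
Start: joints at [1.057, 0.313, 1.498, -0, 1.331, -0.223], TCP at [150.54, 502.96, 231.294] pointing down, gripper open.
Joint ranges: [-2.94, 2.94], [-0.97, 2.17], [0.19, 2.56], [-1.23, 4.37], [0.02, 3.11], [-2.88, 2.88]. Speed limits (rad/s): [2.39, 2.39, 3.01, 3.14, 3.14, 3.14].

INTERFACE

Orientations are given as a unit quaternion [w, x, y, z].
In Python, from rig import * gives the robot as it stands. The module is installed in compiled form; this text tells all that it offers.
- The arm moves only by the shell command python3 -m crank 'ROWS' [FORCE]. ROWS is JSON, a list that holds one entry, the list of rows, each a list of 7 numbers: the shift along the tool's x, y, z in units of 25 mm (1.0 is 25 mm), then the turn, a rotation vector about the tool's x, y, z in units of 8 degrees (1.0 is 8 degrees), then the finger opening in mm, from 0 to 85.4. A call has exactly 8 rows; each row shifts and turns the commanded pose from where the row before left it, along the tool's axes as they then stand; what a row does not reach is not made up. A row lasts 1/10 s, in which the tool goes at most 50 mm and 8.59 degrees, less where a joint would pass 70% of its speed; a pose out of reach is approached as far as the arm can. A call is refused whole if a number of a shift passes 1 or a number of a turn 1, either way. A call with a gripper value outside its range is refused whole. The fingers move at their own pace and stop on an object; FORCE is the grip in N (left out, the last holds). Time passes only in rows, so rows that do not move let the fingers close, or fill a call up. It gives the time, the measured TCP pose, the force, the opening and the grip force at its end, in the units of the state.
- sense(): the state, without advancing time (a new reading comes with each control period).
- capture(name): name is "scene" or "top" or "wrist"; returns the picture (400x640x3 uint8, blue, green, red); there is no depth.
- camera_model(name): a dict with "fx", "fy", "cx", "cy" (pixels), "world_from_camera" (4x4, takes a point from camera to world coordinates); the wrist camera has in their place "T_tool_cam" (4x4, takes a point from camera to tool coordinates, whose origin is the TCP and whose axes are the flange's). Camera axes: x right, y up, looking along -z (the intrinsics and any distortion apply to the point x, -y, -z); pixel columns grow to the right and rows downward; lengths in mm; the calibration is good to about 2 mm. A picture is of the moment at which its call begins: read the wrist's pose just before it. camera_model takes no time and is no camera call.
- finish_job(): hands the job in; it is judged then, once.
The state is a dict: "time_s": time; "joints": joint angles; "dq": joint speeds; "tau": joint torques, N m; "eef_pos": TCP position; "ee_rot": TCP orientation; "force": force on the tool from outside, world axes, zero at the start; "wrist_torque": the same for the moment, N m; "grip_width": opening from 0.0 (shut) to 1.0 (fully open); "grip_force": force on a finger pad.
Only numpy, scipy, OpenCV 4.12 (cv2) and the standard library are available. Lean on these libraries where they do the work, as an engineer would, in place of code of your own. Each camera call takes 0.05 s, during which the arm holds its last target. There are 200 camera calls.

TASK

Pack the morning order in the wooden carrier: fold its handle right down to the front (towards the robot) out of the way, stand every tall bottle in the back row, and only when all the bottles are in, stand every cookie jar in the front row, one item to a compartment. Then swing the handle up until it clicks fully upright. Set the bottles down gently rather than dropping them, tip none over, and leave everything else on the counter where it is.

Things in the scene. Friction and masses are not known exactly. Their poses are not given: they have to be found in the camera images.
- carrier: wooden carrier, 190 mm (x) by 258 mm (y), fixed where it stands; origin at the centre of its underside, +x to its back (away from the robot), +y to its left. Inner floor 8 mm above the counter; outer boards 45 mm, dividers 42 mm, the hinge cheek amid each end 97 mm high. Two rows of three compartments, each 74 mm (x) by 74 mm (y), for one item each; a 14 mm napkin slot between the rows
- handle (a joint): angle of the carrier's handle (rad): 0 = folded forward on its front stop (75 degrees forward of upright, towards the robot), grows as it is raised, 1.31 = upright at its end stop. Stays where it is left (stiff hinge, 1 to 3 N at the grip). Raising it, a sprung catch resists from about 0.8 (up to 5 N), is passed at 1.11; from about 1.2 it snaps home to 1.31 and holds
- grip (a point): middle of the handle's round wooden grip bar: 22 mm thick, 282 mm long, along the carrier's y; 175 mm from the hinge axis. Steel side arms at its ends run outside the carrier. Folded, it is 169 mm in front of the hinge and 120 mm above the counter; upright, it is 250 mm above the counter
- hinge (a point): middle of the handle's hinge axis, which runs along the carrier's y through its centre, 75 mm above the counter
- back_0 (a point): centre of the floor of the left (+y) compartment of the back row (far from the robot); axes as the carrier's
- back_1 (a point): centre of the floor of the middle compartment of the back row (far from the robot); axes as the carrier's
- back_2 (a point): centre of the floor of the right (-y) compartment of the back row (far from the robot); axes as the carrier's
- front_0 (a point): centre of the floor of the left (+y) compartment of the front row (near the robot); axes as the carrier's
- front_1 (a point): centre of the floor of the middle compartment of the front row (near the robot); axes as the carrier's
- front_2 (a point): centre of the floor of the right (-y) compartment of the front row (near the robot); axes as the carrier's
- bottle_1: tall amber cold-brew bottle, 190 mm high: round body 58 mm across up to 112 mm, shoulder narrowing to 150 mm, black cap 31 mm across from 148 to 190 mm (the place to grip from above); about 0.42 kg; origin at the centre of its underside, z up along it; absent in some starts (None)
- bottle_2: tall amber cold-brew bottle, 190 mm high: round body 58 mm across up to 112 mm, shoulder narrowing to 150 mm, black cap 31 mm across from 148 to 190 mm (the place to grip from above); about 0.42 kg; origin at the centre of its underside, z up along it; absent in some starts (None)
- bottle_3: tall amber cold-brew bottle, 190 mm high: round body 58 mm across up to 112 mm, shoulder narrowing to 150 mm, black cap 31 mm across from 148 to 190 mm (the place to grip from above); about 0.42 kg; origin at the centre of its underside, z up along it; absent in some starts (None)
- jar_1: short glass cookie jar with a cork lid, 74 mm high and 64 mm across: glass to 54 mm, cork lid above (grip it at the lid); about 0.28 kg; origin at the centre of its underside, z up along it; absent in some starts (None)
- jar_2: short glass cookie jar with a cork lid, 74 mm high and 64 mm across: glass to 54 mm, cork lid above (grip it at the lid); about 0.28 kg; origin at the centre of its underside, z up along it; absent in some starts (None)
- jar_3: short glass cookie jar with a cork lid, 74 mm high and 64 mm across: glass to 54 mm, cork lid above (grip it at the lid); about 0.28 kg; origin at the centre of its underside, z up along it; absent in some starts (None)
- price_card_a: bystander: wooden price-card holder with a white card, 95 mm wide, 90 mm high; origin at the centre of its underside
- price_card_b: bystander: smaller wooden price-card holder with a white card, 80 mm wide, 75 mm high; origin at the centre of its underside
- espresso_cup: bystander: white espresso cup, 66 mm across, 58 mm high, handle at its +y; origin at the centre of its underside
- takeaway_cup: bystander: paper takeaway cup with black lid, 86 mm across, 107 mm high; origin at the centre of its underside
- sugar_shaker: bystander: white sugar shaker with steel top, 64 mm across, 119 mm high; origin at the centre of its underside
- pastry_plate: bystander: white plate 156 mm across with a croissant on it, 58 mm high in all; origin at the centre of its underside

How it is judged (in metres and radians):
On the way, in this order (a step that is already met when the one before it is completed fails the run):
1. the handle is folded down on its front stop while the carrier is empty (value of joint handle below 0.08 rad and (x of bottle_1 in the frame of carrier above 0.1 m or x of bottle_1 in the frame of carrier below -0.1 m or y of bottle_1 in the frame of carrier above 0.13 m or y of bottle_1 in the frame of carrier below -0.13 m or z of bottle_1 in the frame of carrier above 0.08 m) and (x of jar_1 in the frame of carrier above 0.1 m or x of jar_1 in the frame of carrier below -0.1 m or y of jar_1 in the frame of carrier above 0.13 m or y of jar_1 in the frame of carrier below -0.13 m or z of jar_1 in the frame of carrier above 0.08 m) and (x of bottle_2 in the frame of carrier above 0.1 m or x of bottle_2 in the frame of carrier below -0.1 m or y of bottle_2 in the frame of carrier above 0.13 m or y of bottle_2 in the frame of carrier below -0.13 m or z of bottle_2 in the frame of carrier above 0.08 m) and (x of jar_2 in the frame of carrier above 0.1 m or x of jar_2 in the frame of carrier below -0.1 m or y of jar_2 in the frame of carrier above 0.13 m or y of jar_2 in the frame of carrier below -0.13 m or z of jar_2 in the frame of carrier above 0.08 m) and (x of bottle_3 in the frame of carrier above 0.1 m or x of bottle_3 in the frame of carrier below -0.1 m or y of bottle_3 in the frame of carrier above 0.13 m or y of bottle_3 in the frame of carrier below -0.13 m or z of bottle_3 in the frame of carrier above 0.08 m) and (x of jar_3 in the frame of carrier above 0.1 m or x of jar_3 in the frame of carrier below -0.1 m or y of jar_3 in the frame of carrier above 0.13 m or y of jar_3 in the frame of carrier below -0.13 m or z of jar_3 in the frame of carrier above 0.08 m)), for 0.2 s.
2. every bottle stands released in the back row, and no jar is in the carrier yet (x of bottle_1 in the frame of carrier between 0.033 and 0.067 m and y of bottle_1 in the frame of carrier between -0.12 and 0.12 m and z of each of bottle_1, bottle_2, bottle_3 in the frame of carrier below 0.018 m and angle between each of bottle_1, bottle_2, bottle_3's own z axis and vertical below 0.12 rad and contact force between each of bottle_1, bottle_2, bottle_3 and the fingers below 0.3 N and x of bottle_2 in the frame of carrier between 0.033 and 0.067 m and y of bottle_2 in the frame of carrier between -0.12 and 0.12 m and x of bottle_3 in the frame of carrier between 0.033 and 0.067 m and y of bottle_3 in the frame of carrier between -0.12 and 0.12 m and (x of jar_1 in the frame of carrier above 0.1 m or x of jar_1 in the frame of carrier below -0.1 m or y of jar_1 in the frame of carrier above 0.13 m or y of jar_1 in the frame of carrier below -0.13 m or z of jar_1 in the frame of carrier above 0.08 m) and (x of jar_2 in the frame of carrier above 0.1 m or x of jar_2 in the frame of carrier below -0.1 m or y of jar_2 in the frame of carrier above 0.13 m or y of jar_2 in the frame of carrier below -0.13 m or z of jar_2 in the frame of carrier above 0.08 m) and (x of jar_3 in the frame of carrier above 0.1 m or x of jar_3 in the frame of carrier below -0.1 m or y of jar_3 in the frame of carrier above 0.13 m or y of jar_3 in the frame of carrier below -0.13 m or z of jar_3 in the frame of carrier above 0.08 m)), for 0.2 s.
3. every jar stands released in the front row (x of jar_1 in the frame of carrier between -0.067 and -0.033 m and y of jar_1 in the frame of carrier between -0.12 and 0.12 m and z of each of jar_1, jar_2, jar_3 in the frame of carrier below 0.018 m and angle between each of jar_1, jar_2, jar_3's own z axis and vertical below 0.12 rad and contact force between each of jar_1, jar_2, jar_3 and the fingers below 0.3 N and x of jar_2 in the frame of carrier between -0.067 and -0.033 m and y of jar_2 in the frame of carrier between -0.12 and 0.12 m and x of jar_3 in the frame of carrier between -0.067 and -0.033 m and y of jar_3 in the frame of carrier between -0.12 and 0.12 m), for 0.2 s.
4. the handle has clicked upright (value of joint handle above 1.25 rad), for 0.2 s.
At the end, for the whole second after the job is handed in: Every bottle present stands upright (within 7 degrees) on the floor of a back-row compartment and every jar in a front-row one (origin under 18 mm above the counter, within 17 mm of the row's centre line), all at rest, and the handle is upright in its detent (above 1.25 rad), released (x of bottle_1 in the frame of carrier between 0.033 and 0.067 m and y of bottle_1 in the frame of carrier between -0.12 and 0.12 m and z of each of bottle_1, bottle_2, bottle_3, jar_1, jar_2, jar_3 in the frame of carrier below 0.018 m and angle between each of bottle_1, bottle_2, bottle_3, jar_1, jar_2, jar_3's own z axis and vertical below 0.12 rad and x of bottle_2 in the frame of carrier between 0.033 and 0.067 m and y of bottle_2 in the frame of carrier between -0.12 and 0.12 m and x of bottle_3 in the frame of carrier between 0.033 and 0.067 m and y of bottle_3 in the frame of carrier between -0.12 and 0.12 m and x of jar_1 in the frame of carrier between -0.067 and -0.033 m and y of jar_1 in the frame of carrier between -0.12 and 0.12 m and x of jar_2 in the frame of carrier between -0.067 and -0.033 m and y of jar_2 in the frame of carrier between -0.12 and 0.12 m and x of jar_3 in the frame of carrier between -0.067 and -0.033 m and y of jar_3 in the frame of carrier between -0.12 and 0.12 m and linear speed of each of bottle_1, jar_1, bottle_2, jar_2, bottle_3, jar_3 below 0.03 m/s and value of joint handle above 1.25 rad and velocity of joint handle below 0.1 rad/s); the robot touches nothing.
It fails at once if a bottle is tipped over (more than 35 degrees) (angle between any of bottle_1, bottle_2, bottle_3's own z axis and vertical above 0.6 rad).
It fails at once if a bottle is dropped or slammed into the carrier (more than 160 N, a fall of about 30 mm) (contact force between any of bottle_1, bottle_2, bottle_3 and carrier above 160 N).
It fails at once if something that is not part of the order is moved more than 30 mm (distance of any of price_card_a, price_card_b, espresso_cup, takeaway_cup, sugar_shaker, pastry_plate from where it was at the start of the episode above 0.03 m).
Of bottle_1, bottle_2, bottle_3 only 2 to 3 are there at a start; the rules pass over those that are not, and their reading is None.
Of jar_1, jar_2, jar_3 only 2 to 3 are there at a start; the rules pass over those that are not, and their reading is None.
At some moment in a run one of jar_1, jar_2, jar_3 may be knocked a few centimetres aside while the robot is not near it.
It also fails if it takes over 208 s, if anything falls off the work surface, if the arm or the gripper's body presses on something with over 40 N, if the wrist force passes 120 N, or if a joint passes its speed limit or range.

## Working session

There is one attempt and no reset: what is moved stays moved. The work goes in short steps, Python scripts to look and compute and a shell command to move; the robot and the scene stay as the last step left them, time stands still between calls to the robot, and variables do not carry over. Pictures are saved under pics/ and viewed, at most 14 in all, crops included, and the job is handed in when it is done.

```bash
mkdir -p pics; python3 - <<'E'
from rig import *
import cv2
s=sense();print(s)
for n in("scene","top"):
    cv2.imwrite(f"pics/{n}0.png",capture(n))
for n in("scene","top","wrist"): print(n,camera_model(n))
E
```

```text
{'time_s': 0.0, 'joints': array([ 1.05660656e+00,  3.13455302e-01,  1.49845363e+00,  8.13369873e-06,
        1.33099261e+00, -2.23402756e-01]), 'dq': array([-0.00081646, -0.00024251, -0.00022106,  0.00106348,  0.00050747,
       -0.00176128]), 'tau': array([-8.97410100e-04, -4.12267578e+01, -2.59746838e+01, -1.98045395e-04,
        4.12456910e-03,  3.64019940e-06]), 'eef_pos': array([150.40031943, 502.72355684, 230.72613246]), 'ee_rot': array([-2.39607880e-04,  1.44882720e-01,  9.89448619e-01, -6.09019707e-04]), 'force': array([-0.32126194,  0.90154074, -0.54626074]), 'wrist_torque': array([0.04656393, 0.02278073, 0.00199343]), 'grip_force': 0.0, 'grip_width': 1.0006253846364601}
scene {'fx': 414.97677699270815, 'fy': 414.97677699270815, 'cx': 327.1735522788942, 'cy': 192.48660847708211, 'world_from_camera': array([[ 7.13772357e-03, -7.74051166e-01,  6.33082811e-01,
         1.25001115e+03],
       [ 9.99934642e-01, -1.29560126e-04, -1.14322220e-02,
        -3.11842910e+01],
       [ 8.93114705e-03,  6.33123033e-01,  7.73999651e-01,
         9.89050605e+02],
       [ 0.00000000e+00, 
[... 297 characters left out ...]
01,  1.49504983e-02,  9.49580733e-03,
        -1.01873335e+01],
       [ 1.13389251e-02,  1.28466520e-01,  9.91649022e-01,
         1.45822986e+03],
       [ 0.00000000e+00,  0.00000000e+00,  0.00000000e+00,
         1.00000000e+00]])}
wrist {'fx': 316.1747676149228, 'fy': 316.1747676149228, 'cx': 319.67189712331424, 'cy': 196.02387644646666, 'T_tool_cam': array([[-5.85689388e-04,  9.57111127e-01,  2.89720464e-01,
         7.50390120e+01],
       [ 9.99999768e-01,  4.59809651e-04,  5.02554485e-04,
        -5.58946194e-01],
       [ 3.47784224e-04,  2.89720691e-01, -9.57111174e-01,
        -1.42903208e+02],
       [ 0.00000000e+00,  0.00000000e+00,  0.00000000e+00,
         1.00000000e+00]])}
```

View pics/top0.png

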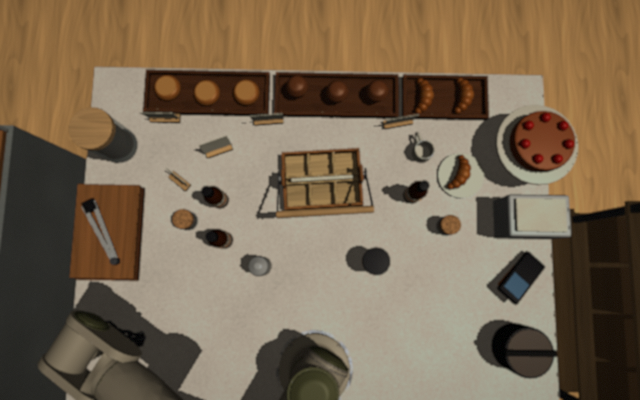

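View pics/scene0.png

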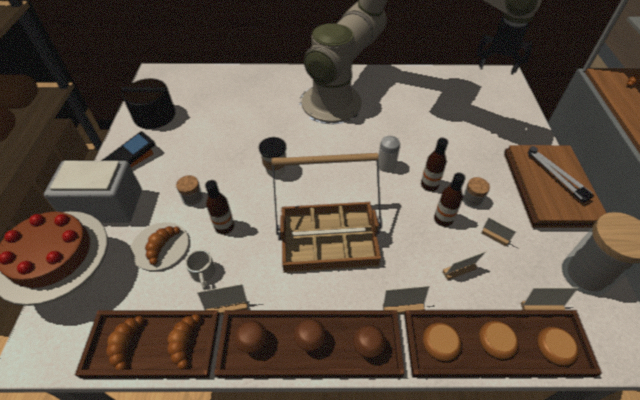

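Top view: bottles have caps near (207,191), (213,236) and (420,187); jars are at (182,219) and (450,225). The carrier is around (321,180), with the raised grip bar near (323,210). I'll zoom in for accurate pixel positions.

```bash
cat > h.py <<'E'
import numpy as np, cv2
from rig import *
from scipy.spatial.transform import Rotation as R
def ray(n,u,v,W=None):
    c=camera_model(n); W=c["world_from_camera"] if W is None else W
    d=W[:3,:3]@np.array([(u-c["cx"])/c["fx"],-(v-c["cy"])/c["fy"],-1]); return W[:3,3],d
def at(n,u,v,z,W=None):
    o,d=ray(n,u,v,W); return (o+d*(z-o[2])/d[2])[:2]
def proj(n,p,W=None):
    c=camera_model(n); W=c["world_from_camera"] if W is None else W
    q=W[:3,:3].T@(np.array(p,float)-W[:3,3]); return c["cx"]-c["fx"]*q[0]/q[2], c["cy"]+c["fy"]*q[1]/q[2]
def tri(p,q):
    o1,d1=ray("top",*p);o2,d2=ray("scene",*q)
    t=np.linalg.lstsq(np.c_[d1,-d2],o2-o1,rcond=None)[0]
    a,b=o1+d1*t[0],o2+d2*t[1]; return (a+b)/2,np.linalg.norm(a-b)
def rot(s): return R.from_quat(np.roll(s["ee_rot"],-1))
def wristW():
    s=sense(); T=np.eye(4); T[:3,:3]=rot(s).as_matrix(); T[:3,3]=s["eef_pos"]; return T@camera_model("wrist")["T_tool_cam"]
def st():
    s=sense(); m=rot(s).as_matrix(); print(round(s["time_s"],2),s["eef_pos"].round(1),"yaw of tool x",np.degrees(np.arctan2(m[1,0],m[0,0])).round(1),"z",m[:,2].round(3),"F",s["force"].round(1),"w",round(s["grip_width"]*85.4,1),"gf",round(s["grip_force"],1)); return s
def delta(x,y,z,yaw=None):
    """moves (tool-axis units) to world target with tool down and tool x at yaw deg (mod 180)"""
    s=sense(); r=rot(s); m=r.as_matrix(); d=np.array([x,y,z])-s["eef_pos"]
    print("shift units if shifted before turning",(m.T@d/25).round(2))
    if yaw is not None:
        c0=np.degrees(np.arctan2(m[1,0],m[0,0])); e=(yaw-c0+90)%180-90; yy=np.radians(c0+e)
        T=np.c_[[np.cos(yy),np.sin(yy),0],[np.sin(yy),-np.cos(yy),0],[0,0,-1]]
        print("turn units",((r.inv()*R.from_matrix(T)).as_rotvec(degrees=True)/8).round(2),"j6",s["joints"][5].round(2),"shift after turn",(T.T@d/25).round(2))
E
python3 - <<'E'
import cv2
t=cv2.imread("pics/top0.png");s=cv2.imread("pics/scene0.png")
cv2.imwrite("pics/t1.png",cv2.resize(t[140:280,165:475],(775,350),interpolation=cv2.INTER_CUBIC))
cv2.imwrite("pics/s1.png",cv2.resize(s[130:290,170:500],(792,384),interpolation=cv2.INTER_CUBIC))
E
```

```text
(no output)
```

View pics/t1.png

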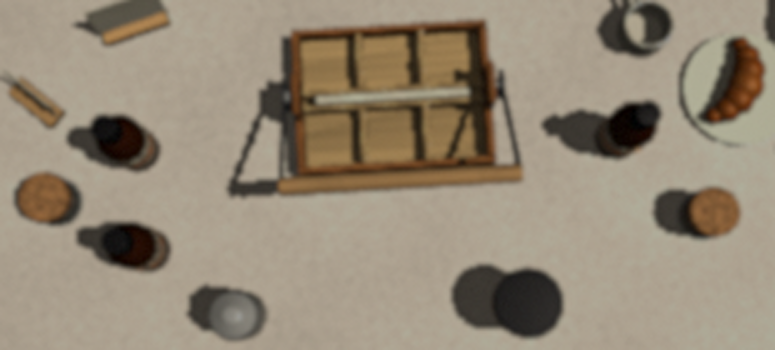

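View pics/s1.png

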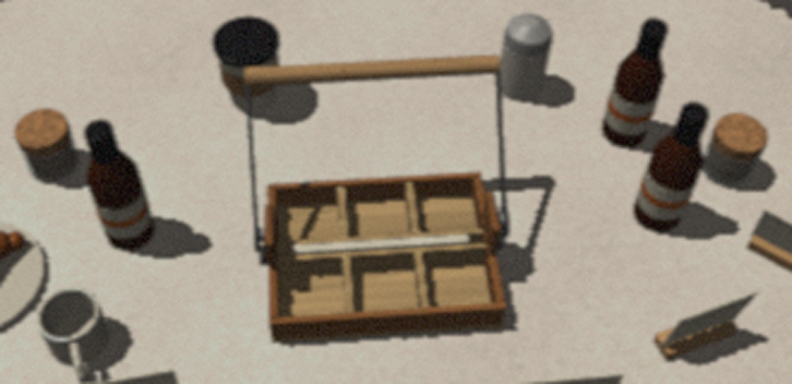

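```bash
python3 - <<'E'
from h import *
T=lambda u,v:(u/2.5+165,v/2.5+140)
S=lambda u,v:(u/2.4+170,v/2.4+130)
for a,b in(((279,186),(501,63)),((522,174),(246,76))): print("grip",tri(T(*a),S(*b)))
c=np.array([at("top",*T(*p),45) for p in((293,31),(485,22),(493,161),(301,173))]); print(c,c.mean(0))
c=np.array([at("scene",*S(*p),45) for p in((482,176),(268,186),(271,325),(503,308))]); print(c,c.mean(0))
for n,a,b,z in(("b1",(108,129),(692,112),190),("b2",(118,242),(654,28),190),("b3",(648,114),(97,128),190),("j1",(45,197),(739,133),74),("j2",(714,212),(44,128),74)):
    print(n,at("top",*T(*a),z),at("scene",*S(*b),z))
for n,a,z in(("shaker",(236,315),119),("cup",(528,302),107)): print(n,at("top",*T(*a),z))
E
```

```text
grip (array([472.98414881, 116.82489479, 192.18144576]), np.float64(5.302084472260351))
grip (array([ 491.10306094, -165.11534257,  190.09254324]), np.float64(3.7778782375034647))
[[ 694.86262065  115.88073429]
 [ 711.20106031 -136.36125751]
 [ 526.51089204 -147.36079906]
 [ 507.09452853  100.72223726]] [609.91727538 -16.77977125]
[[ 518.1891623   108.26837614]
 [ 533.16113974 -147.39407595]
 [ 719.71817138 -132.58282902]
 [ 699.40787702  117.70937518]] [617.61908761 -13.49978841]
b1 [536.69988777 314.71042805] [543.70210562 319.08673677]
b2 [405.5731854  297.06989586] [414.21881007 301.92552247]
b3 [ 564.284485   -314.81552616] [ 566.62751185 -314.01474564]
j1 [468.1042658  419.32735306] [474.98274833 419.93369696]
j2 [ 461.54139074 -424.35989141] [ 467.45109675 -418.68674199]
shaker [324.29258604 168.72867551]
cup [ 344.82244358 -184.46933328]
```

```bash
python3 -c "
from h import *
st();delta(450,-20,330,183.9)"
```

```text
0.1 [150.4 502.7 230.8] yaw of tool x 163.3 z [-0.001 -0.001 -1.   ] F [ 0.7 -0.5 -0.5] w 85.4 gf 0.0
shift units if shifted before turning [-17.47 -16.6   -3.95]
turn units [-0.01 -0.   -2.57] j6 -0.22 shift after turn [-10.53 -21.68  -3.97]
```

```bash
python3 -m crank '[[[0,0,-1,0,0,-0.86,85],[0,0,-1,0,0,-0.86,85],[0,0,-1,0,0,-0.85,85],[0,-0.5,-0.97,0,0,0,85],[-0.5,-1,0,0,0,0,85],[-0.5,-1,0,0,0,0,85],[-0.5,-1,0,0,0,0,85],[-0.5,-1,0,0,0,0,85]]]' && python3 -m crank '[[[-0.5,-1,0,0,0,0,85],[-0.5,-1,0,0,0,0,85],[-0.5,-1,0,0,0,0,85],[-0.5,-1,0,0,0,0,85],[-0.5,-1,0,0,0,0,85],[-0.5,-1,0,0,0,0,85],[-0.5,-1,0,0,0,0,85],[-0.5,-1,0,0,0,0,85]]]' && python3 -m crank '[[[-0.5,-1,0,0,0,0,85],[-0.5,-1,0,0,0,0,85],[-0.5,-1,0,0,0,0,85],[-0.5,-1,0,0,0,0,85],[-0.5,-1,0,0,0,0,85],[-0.5,-1,0,0,0,0,85],[-0.5,-1,0,0,0,0,85],[0,0,0,0,0,0,85]]]' && python3 -c "
from h import *
st();delta(450,-20,330,183.9)
W=wristW();cv2.imwrite('pics/w1.png',capture('wrist'));np.save('w1.npy',W)
print(proj('wrist',[482,-24,191],W),proj('wrist',[614,-15,45],W))"
```

```text
time_s: 0.9
eef_pos: [208.3, 393.1, 330.3]
ee_rot: [-0.0, -0.034, 0.999, -0.0]
force: [0.3, -0.1, 0.7]
grip_width: 0.998
grip_force: 0.0
time_s: 1.7
eef_pos: [321.7, 200.3, 330.4]
ee_rot: [-0.0, -0.034, 0.999, -0.0]
force: [1.3, 0.1, -0.4]
grip_width: 0.995
grip_force: 0.0
time_s: 2.5
eef_pos: [421.5, 30.7, 329.8]
ee_rot: [-0.001, -0.032, 0.999, -0.0]
force: [-0.4, -0.1, 0.6]
grip_width: 0.992
grip_force: 0.0
2.5 [421.5  30.7 329.8] yaw of tool x -176.3 z [-0.001 -0.    -1.   ] F [-0.4 -0.1  0.6] w 84.7 gf 0.0
shift units if shifted before turning [-1.01 -2.1  -0.01]
turn units [-0.   -0.01 -0.02] j6 -1.84 shift after turn [-1.   -2.1  -0.01]
(np.float64(259.8862051777047), np.float64(242.2385250530505)) (np.float64(282.14051487105377), np.float64(280.3827039243466))
```

View pics/w1.png

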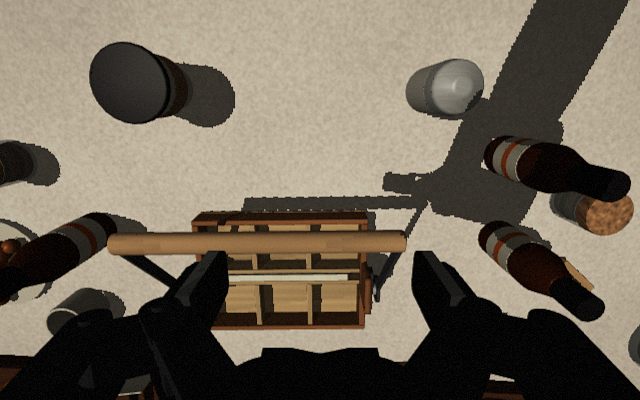

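```bash
python3 -m crank '[[[-0.45,-0.45,0.92,0,0,0,0],[-0.45,-0.45,0.92,0,0,0,0],[-0.45,-0.45,0.92,0,0,0,0],[-0.45,-0.45,0.92,0,0,0,0],[-0.4,-0.45,0.92,0,0,0,0],[0,0,0,0,0,0,0],[0,0,0,0,0,0,0],[0,0,0,0,0,0,0]]]' && python3 -m crank '[[[0,0,0.4,0,0,0,0],[0.2,0,0.4,0,0,0,0],[0.22,0,0.4,0,0,0,0],[0.22,0,0.4,0,0,0,0],[0.22,0,0.4,0,0,0,0],[0.22,0,0.4,0,0,0,0],[0.2,0,0.4,0,0,0,0],[0.2,0,0.5,0,0,0,0]]]' && python3 -c "
from h import *
st()
T=lambda u,v: at('wrist',u,v,190,np.load('w1.npy'))
print('caps',T(622,184),T(595,308)); print('jar',at('wrist',608,214,74,np.load('w1.npy')))
print([at('wrist',u,v,45,np.load('w1.npy')) for u,v in((195,213),(367,212),(367,327),(194,327))])"
```

```text
time_s: 3.35
eef_pos: [479.3, -18.9, 216.9]
ee_rot: [0.001, -0.034, 0.999, -0.0]
force: [-0.2, 0.1, 0.4]
grip_width: -0.001
grip_force: 0.0
time_s: 4.15
eef_pos: [442.1, -22.2, 132.4]
ee_rot: [0.0, -0.034, 0.999, -0.0]
force: [0.6, 0.3, 0.6]
grip_width: 0.0
grip_force: 0.0
4.15 [442.1 -22.2 132.4] yaw of tool x -176.1 z [ 0.001 -0.    -1.   ] F [0.6 0.3 0.6] w 0.0 gf 0.0
caps [402.08794965 308.86020776] [535.05741683 326.10306298]
jar [466.68506875 420.35917737]
[array([ 512.16317085, -143.24287624]), array([494.71249128, 103.14030544]), array([690.60532652, 124.28095634]), array([ 708.67319797, -154.44176585])]
```

```bash
python3 -m crank '[[[0,0,0.1,0,0,0,0],[0,0,0.1,0,0,0,0],[0,0,0.05,0,0,0,0],[0,0,0,0,0,0,0],[0,0,0,0,0,0,0],[0,0,0,0,0,0,0],[0,0,0,0,0,0,0],[0,0,0,0,0,0,0]]]'; python3 -c "
from h import *
st()
cv2.imwrite('pics/s2.png',cv2.resize(capture('scene')[100:290,170:500],(792,456),interpolation=cv2.INTER_CUBIC))"
```

```text
time_s: 4.95
eef_pos: [441.8, -22.3, 130.0]
ee_rot: [-0.0, -0.035, 0.999, -0.001]
force: [-21.1, 1.8, 47.8]
grip_width: 0.001
grip_force: 23.7
4.95 [441.8 -22.3 130. ] yaw of tool x -176.0 z [-0.001 -0.001 -1.   ] F [-21.1   1.8  47.8] w 0.1 gf 23.7
```

View pics/s2.png

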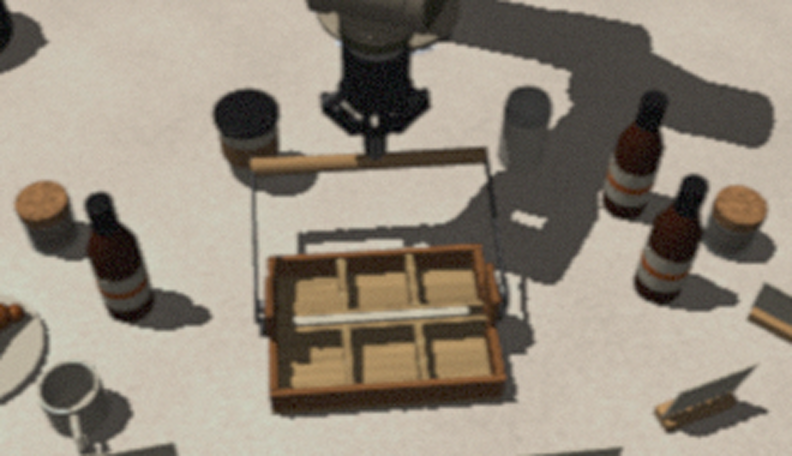

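The handle is on its front stop: grip bar row ~160, 48 N reaction. Next I'll back off and look at the left group.

```bash
python3 -m crank '[[[0,0,-1,0,0,0,60],[0,0,-1,0,0,0,60],[0,0,-1,0,0,0,60],[0,1,-1,0,0,0,60],[0,1,-1,0,0,0,60],[0,1,-1,0,0,0,60],[0,1,-1,0,0,0,60],[0,1,-1,0,0,0,60]]]' 40 && python3 -m crank '[[[0,1,0,0,0,0,60],[0,1,0,0,0,0,60],[0,1,0,0,0,0,60],[0,1,0,0,0,0,60],[0,0,0,0,0,0,60],[0,0,0,0,0,0,60],[0,0,0,0,0,0,60],[0,0,0,0,0,0,60]]]' && python3 -c "
from h import *
st()
W=wristW();cv2.imwrite('pics/w2.png',capture('wrist'));np.save('w2.npy',W)"
```

```text
time_s: 5.8
eef_pos: [433.6, 103.5, 327.6]
ee_rot: [0.0, -0.034, 0.999, -0.0]
force: [0.1, -0.2, 0.1]
grip_width: 0.698
grip_force: 0.0
time_s: 6.6
eef_pos: [427.3, 201.6, 326.8]
ee_rot: [0.0, -0.033, 0.999, -0.0]
force: [-0.2, 0.4, 0.1]
grip_width: 0.701
grip_force: 0.0
6.6 [427.3 201.6 326.8] yaw of tool x -176.2 z [ 0. -0. -1.] F [-0.2  0.4  0.1] w 59.9 gf 0.0
```

View pics/w2.png

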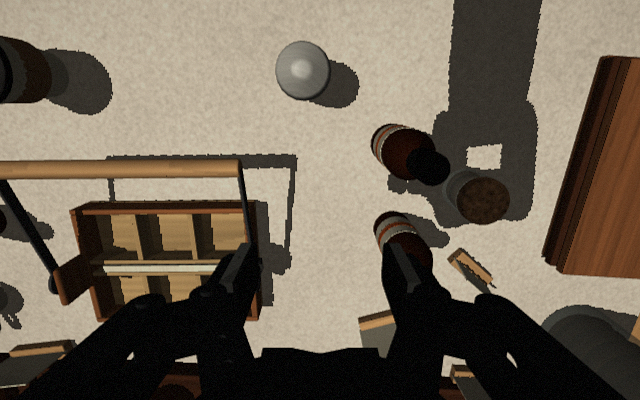

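```bash
python3 -c "
from h import *
W=np.load('w2.npy')
print('b2',at('wrist',431,168,190,W),'j1',at('wrist',483,201,74,W))
print('FL',at('wrist',255,203,45,W),'FR',at('wrist',73,210,45,W),'BL',at('wrist',261,320,45,W))
for p in((540,318,190),(540,318,112),(540,318,0),(540,318,29)):print(proj('wrist',p,W))
print('grip left end',at('wrist',243,169,120,W))
c=(615,-15);y=np.radians(3.9)
for a,b in((-95,129),(-95,-129),(95,129)):print(proj('wrist',(c[0]+a*np.cos(y)-b*np.sin(y),c[1]+a*np.sin(y)+b*np.cos(y),45),W))
delta(408,303,240,183.9)
"
```

```text
b2 [403.81243426 300.17281423] j1 [464.35461236 418.72941271]
FL [496.86487477 114.31529365] FR [ 524.54116772 -144.0102719 ] BL [692.52250725 125.24055292]
(np.float64(425.9232138159175), np.float64(299.37671990802954))
(np.float64(406.06142387852276), np.float64(262.12524207167456))
(np.float64(387.7905956197414), np.float64(227.85766819846503))
(np.float64(391.73568024008136), np.float64(235.25681161707763))
grip left end [431.87890186 115.05015446]
(np.float64(249.95654326617654), np.float64(212.3889533783386))
(np.float64(69.13040557872492), np.float64(212.6709886379975))
(np.float64(257.7550795773133), np.float64(324.2854019903043))
shift units if shifted before turning [0.5  4.1  3.47]
turn units [-0.    0.   -0.01] j6 -1.45 shift after turn [0.49 4.1  3.47]
```

```bash
python3 -m crank '[[[-0.2,-1,0,0,0,0,85],[-0.2,-1,0,0,0,0,85],[-0.2,-1,0,0,0,0,85],[-0.2,-1,0,0,0,0,85],[-0.2,-1,0,0,0,0,85],[-0.2,-1,0,0,0,0,85],[-0.2,-1,0,0,0,0,85],[-0.15,-1,0,0,0,0,85]]]' && python3 -m crank '[[[0,-0.75,0,0,0,0,85],[0,0,0,0,0,0,85],[0,0,0,0,0,0,85],[0,0,0,0,0,0,85],[0,0,0,0,0,0,85],[0,0,0,0,0,0,85],[0,0,0,0,0,0,85],[0,0,0,0,0,0,85]]]' && python3 -c "
from h import *
st()
W=wristW();im=capture('wrist');np.save('w3.npy',W);cv2.imwrite('pics/w3f.png',im);cv2.imwrite('pics/w3.png',cv2.resize(im[120:345,160:480],(800,562),interpolation=cv2.INTER_CUBIC))"
```

```text
time_s: 7.45
eef_pos: [479.5, 3.9, 326.8]
ee_rot: [0.0, -0.034, 0.999, -0.0]
force: [0.5, 0.2, 0.8]
grip_width: 0.996
grip_force: 0.0
time_s: 8.25
eef_pos: [480.6, -13.1, 326.8]
ee_rot: [0.0, -0.034, 0.999, 0.0]
force: [1.1, 0.1, 0.3]
grip_width: 0.996
grip_force: 0.0
8.25 [480.6 -13.1 326.8] yaw of tool x -176.1 z [ 0.  0. -1.] F [1.1 0.1 0.3] w 85.1 gf 0.0
```

View pics/w3.png

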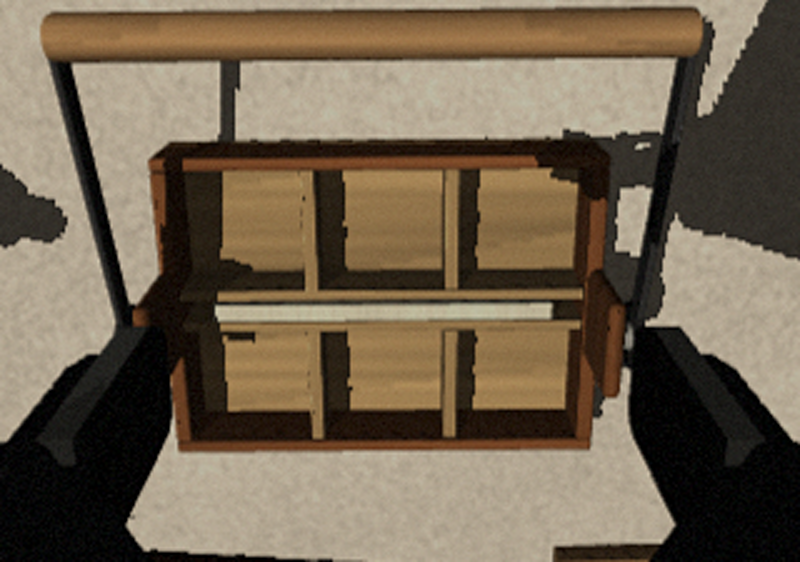

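```bash
python3 -c "
from h import *
from scipy.optimize import least_squares
W=np.load('w3.npy')
P=[((-95,129,45),(608,156)),((-95,-129,45),(151,160)),((95,129,45),(590,447)),((95,-129,45),(180,449)),((-88,-41,42),(309,171)),((-88,41,42),(450,170)),((88,-41,42),(318,437)),((88,41,42),(450,437)),((-168.6,-141,120),(45,36)),((-168.6,141,120),(702,31))]
def f(q,full=0):
    c,s=np.cos(q[2]),np.sin(q[2]);r=[]
    for (a,b,z),(u,v) in P:
        p=proj('wrist',(q[0]+c*a-s*b,q[1]+s*a+c*b,z),W); r+=[p[0]-u/2.5-160,p[1]-v/2.5-120]
    return np.array(r)
o=least_squares(f,[612,-15,.07],loss='soft_l1');print(o.x,np.degrees(o.x[2]));print(f(o.x).reshape(-1,2).round(1))
q=o.x;c,s=np.cos(q[2]),np.sin(q[2])
for n,a in(('back',50-0),('front',-50)):
  for i,b in enumerate((82,0,-82)): print(n,i,q[0]+c*a-s*b,q[1]+s*a+c*b)
"
```

```text
[ 6.09434256e+02 -1.47491170e+01  7.58488774e-02] 4.3458205568885315
[[ 1.8 -0.9]
 [-1.6 -1. ]
 [ 0.5  1. ]
 [-1.   1.4]
 [-0.9 -1.6]
 [ 1.2 -1.7]
 [ 0.2  0.8]
 [-0.1  0.4]
 [ 2.   0.5]
 [-2.3  0.4]]
back 0 653.0768525413808 70.80392951074805
back 1 659.2904985833815 -10.960308410636195
back 2 665.5041446253821 -92.72454633202045
front 0 553.3643672714 63.22631238635712
front 1 559.5780133134007 -18.537925535027128
front 2 565.7916593554013 -100.30216345641138
```

```bash
python3 -m crank '[[[0.2,1,0,0,0,0,60],[0.2,1,0,0,0,0,60],[0.2,1,0,0,0,0,60],[0.2,1,0,0,0,0,60],[0.2,1,0,0,0,0,60],[0.2,1,0,0,0,0,60],[0.2,1,0,0,0,0,60],[0.2,1,0,0,0,0,60]]]' && python3 -m crank '[[[0.2,1,0.5,0,0,0,60],[0.2,1,0.5,0,0,0,60],[0.2,1,0.5,0,0,0,60],[0,1,0.5,0,0,0,60],[0,0.68,0.5,0,0,0,60],[0,0,0.5,0,0,0,60],[0,0,0.5,0,0,0,60],[0,0,0,0,0,0,60]]]' && python3 -c "
from h import *
st()
delta(404.5,299.5,160,184.3)
W=wristW();im=capture('wrist');np.save('w4.npy',W);cv2.imwrite('pics/w4.png',im)
print(proj('wrist',(404.5,299.5,190),W),proj('wrist',(538,317,190),W),proj('wrist',(465,419,74),W))"
```

```text
time_s: 9.1
eef_pos: [426.8, 184.5, 326.9]
ee_rot: [0.0, -0.034, 0.999, 0.0]
force: [-0.2, 0.9, 0.5]
grip_width: 0.699
grip_force: 0.0
time_s: 9.9
eef_pos: [403.6, 299.1, 237.9]
ee_rot: [-0.001, -0.034, 0.999, -0.001]
force: [0.2, 0.5, 0.6]
grip_width: 0.702
grip_force: 0.0
9.9 [403.6 299.1 237.9] yaw of tool x -176.1 z [-0.003 -0.001 -1.   ] F [0.2 0.5 0.6] w 60.0 gf 0.0
shift units if shifted before turning [-0.05  0.02  3.11]
turn units [-0.01 -0.02 -0.05] j6 -1.23 shift after turn [-0.04  0.01  3.12]
(np.float64(320.56030842038786), np.float64(223.4013995527937)) (np.float64(331.3746211425111), np.float64(386.4182877851169)) (np.float64(428.927553851756), np.float64(243.23263980105583))
```

View pics/w4.png

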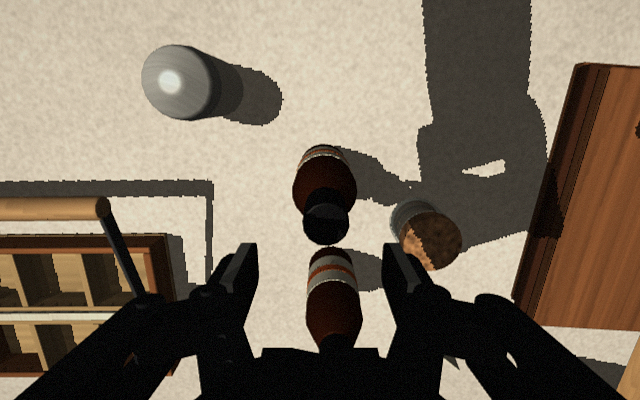

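Bottle 2's cap is at (326,223), 3 mm left of where I expected. The jar lid at (431,240) is as predicted. Descend and grip.

```bash
python3 -m crank '[[[-0.04,0.12,0.6,0,0,0,60],[0,0,0.6,0,0,0,60],[0,0,0.6,0,0,0,60],[0,0,0.6,0,0,0,60],[0,0,0.5,0,0,0,60],[0,0,0.2,0,0,0,60],[0,0,0,0,0,0,60],[0,0,0,0,0,0,20]]]' 50 && python3 -m crank '[[[0,0,0,0,0,0,20],[0,0,0,0,0,0,20],[0,0,0,0,0,0,20],[0,0,0,0,0,0,20],[0,0,0,0,0,0,20],[0,0,-0.3,0,0,0,20],[0,0,-0.7,0,0,0,20],[0,0,-1,0,0,0,20]]]' && python3 -c "
from h import *
st()
delta(659.3,-11,300,184.3)"
```

```text
time_s: 10.75
eef_pos: [405.4, 302.5, 162.7]
ee_rot: [0.001, -0.034, 0.999, 0.0]
force: [0.1, -0.7, -0.6]
grip_width: 0.549
grip_force: 0.0
time_s: 11.55
eef_pos: [404.2, 301.9, 211.4]
ee_rot: [-0.002, -0.034, 0.999, -0.001]
force: [0.5, -0.1, -2.4]
grip_width: 0.345
grip_force: 49.8
11.55 [404.2 301.9 211.4] yaw of tool x -176.1 z [-0.003 -0.002 -1.   ] F [ 0.5 -0.1 -2.4] w 29.5 gf 49.8
shift units if shifted before turning [ -9.32 -13.18  -3.56]
turn units [-0.01 -0.03 -0.05] j6 -1.23 shift after turn [ -9.24 -13.25  -3.54]
```

```bash
python3 -m crank '[[[0,-0.5,-0.8,0,0,0,20],[0,-1,-0.8,0,0,0,20],[0,-1,-0.8,0,0,0,20],[-0.5,-1,-0.8,0,0,0,20],[-1,-1,-0.8,0,0,0,20],[-1,-1,0,0,0,0,20],[-1,-1,0,0,0,0,20],[-1,-1,0,0,0,0,20]]]' && python3 -m crank '[[[-1,-1,0,0,0,0,20],[-1,-1,0,0,0,0,20],[-1,-1,0,0,0,0,20],[-0.8,-1,0,0,0,0,20],[-0.6,-1,0,0,0,0,20],[-0.4,-0.8,0,0,0,0,20],[0,0,0,0,0,0,20],[0,0,0,0,0,0,20]]]' && python3 -c "
from h import *
st()
delta(659.3,-11,170,184.35)"
```

```text
time_s: 12.35
eef_pos: [530.6, 121.7, 311.7]
ee_rot: [-0.001, -0.034, 0.999, 0.0]
force: [-0.5, -0.3, -3.7]
grip_width: 0.345
grip_force: 50.1
time_s: 13.15
eef_pos: [659.3, -13.6, 311.2]
ee_rot: [-0.001, -0.034, 0.999, 0.0]
force: [0.2, 0.3, -3.6]
grip_width: 0.343
grip_force: 50.2
13.15 [659.3 -13.6 311.2] yaw of tool x -176.1 z [-0.002  0.001 -1.   ] F [ 0.2  0.3 -3.6] w 29.3 gf 50.2
shift units if shifted before turning [-0.02  0.1   5.65]
turn units [ 0.01 -0.01 -0.06] j6 -1.84 shift after turn [-0.01  0.1   5.65]
```

```bash
python3 -m crank '[[[0,0.1,0.8,0,0,0,20],[0,0,0.8,0,0,0,20],[0,0,0.8,0,0,0,20],[0,0,0.8,0,0,0,20],[0,0,0.8,0,0,0,20],[0,0,0.7,0,0,0,20],[0,0,0.4,0,0,0,20],[0,0,0.3,0,0,0,20]]]' && python3 -m crank '[[[0,0,0.1,0,0,0,20],[0,0,0.1,0,0,0,20],[0,0,0.05,0,0,0,20],[0,0,0,0,0,0,20],[0,0,0,0,0,0,20],[0,0,0,0,0,0,20],[0,0,0,0,0,0,20],[0,0,0,0,0,0,20]]]' && python3 -c "
from h import *
st()"
```

```text
time_s: 13.95
eef_pos: [659.1, -10.4, 176.6]
ee_rot: [-0.0, -0.034, 0.999, 0.0]
force: [0.9, -0.1, -3.7]
grip_width: 0.345
grip_force: 50.2
time_s: 14.75
eef_pos: [659.5, -11.2, 170.9]
ee_rot: [0.0, -0.034, 0.999, -0.0]
force: [0.8, 0.5, -1.2]
grip_width: 0.347
grip_force: 50.5
14.75 [659.5 -11.2 170.9] yaw of tool x -176.1 z [ 0.001 -0.    -1.   ] F [ 0.8  0.5 -1.2] w 29.6 gf 50.5
```

```bash
python3 -m crank '[[[0,0,0,0,0,0,60],[0,0,0,0,0,0,60],[0,0,0,0,0,0,60],[0,0,-0.5,0,0,0,60],[0,0,-1,0,0,0,60],[0,0,-1,0,0,0,60],[0,0.5,-1,0,0,0,60],[0.3,1,-0.5,0,0,0,60]]]' && python3 -m crank '[[[0.4,1,0,0,0,0,60],[0.4,1,0,0,0,0,60],[0.4,1,0,0,0,0,60],[0.4,1,0,0,0,0,60],[0.4,1,0,0,0,0,60],[0.4,1,0,0,0,0,60],[0.4,1,0,0,0,0,60],[0.4,1,0,0,0,0,60]]]' && python3 -m crank '[[[0.4,1,0,0,0,0,60],[0,1,0,0,0,0,60],[0,1,0,0,0,0,60],[0,0.9,0,0,0,0,60],[0,0,0,0,0,0,60],[0,0,0,0,0,0,60],[0,0,0,0,0,0,60],[0,0,0,0,0,0,60]]]' && python3 -c "
from h import *
st()
delta(537,318,240,184.35)
W=wristW();im=capture('wrist');np.save('w5.npy',W);cv2.imwrite('pics/w5.png',im)
print(proj('wrist',(537,318,190),W),proj('wrist',(464,421,74),W))"
```

```text
time_s: 15.55
eef_pos: [650.2, 24.8, 273.8]
ee_rot: [0.002, -0.033, 0.999, -0.001]
force: [-0.8, 0.6, 0.4]
grip_width: 0.703
grip_force: 0.0
time_s: 16.35
eef_pos: [555.5, 220.8, 271.8]
ee_rot: [0.001, -0.034, 0.999, 0.0]
force: [0.6, 0.4, -0.5]
grip_width: 0.709
grip_force: 0.0
time_s: 17.15
eef_pos: [539.6, 315.6, 270.9]
ee_rot: [0.0, -0.033, 0.999, -0.0]
force: [0.3, 0.2, -0.3]
grip_width: 0.705
grip_force: 0.0
17.15 [539.6 315.6 270.9] yaw of tool x -176.2 z [ 0. -0. -1.] F [ 0.3  0.2 -0.3] w 60.2 gf 0.0
shift units if shifted before turning [0.1  0.1  1.24]
turn units [-0.    0.   -0.06] j6 -1.3 shift after turn [0.1  0.1  1.24]
(np.float64(323.43391773864175), np.float64(202.40943297288038)) (np.float64(426.4321234761265), np.float64(107.05760355642106))
```

View pics/w5.png

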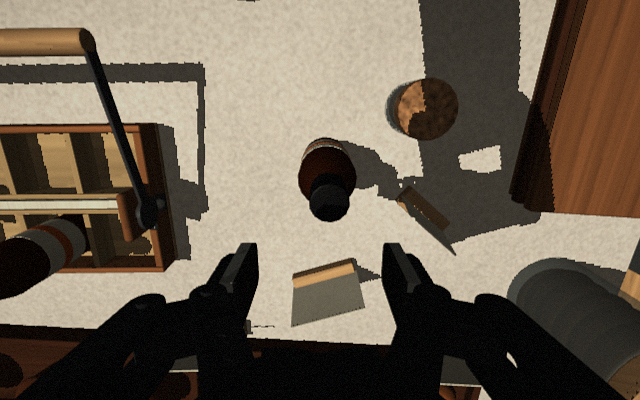

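Bottle 1's cap is at (330,203), about 4.5 mm left of where I expected. Bottle 2 stands in the middle of the back row.

```bash
python3 -m crank '[[[0.09,0.28,0.7,0,0,0,60],[0,0,0.7,0,0,0,60],[0,0,0.7,0,0,0,60],[0,0,0.7,0,0,0,60],[0,0,0.7,0,0,0,60],[0,0,0.6,0,0,0,60],[0,0,0.26,0,0,0,60],[0,0,0,0,0,0,60]]]' 50 && python3 -m crank '[[[0,0,0,0,0,0,20],[0,0,0,0,0,0,20],[0,0,0,0,0,0,20],[0,0,0,0,0,0,20],[0,0,0,0,0,0,20],[0,0,0,0,0,0,20],[0,0,-0.5,0,0,0,20],[0,0,-1,0,0,0,20]]]' && python3 -m crank '[[[0,0,-1,0,0,0,20],[0,0,-1,0,0,0,20],[0,-0.5,-1,0,0,0,20],[0,-1,-1,0,0,0,20],[-0.3,-1,0,0,0,0,20],[-0.3,-1,0,0,0,0,20],[-0.3,-1,0,0,0,0,20],[-0.3,-1,0,0,0,0,20]]]' && python3 -c "
from h import *
st()
delta(653.1,70.8,295,184.35)"
```

```text
time_s: 18.0
eef_pos: [536.5, 322.9, 161.0]
ee_rot: [-0.001, -0.034, 0.999, -0.0]
force: [0.0, -0.4, 0.5]
grip_width: 0.703
grip_force: 0.0
time_s: 18.8
eef_pos: [535.4, 322.9, 197.4]
ee_rot: [-0.003, -0.034, 0.999, -0.001]
force: [0.1, -0.2, -3.9]
grip_width: 0.348
grip_force: 49.9
time_s: 19.6
eef_pos: [575.8, 187.2, 298.9]
ee_rot: [-0.001, -0.034, 0.999, 0.0]
force: [0.1, -0.7, -5.7]
grip_width: 0.348
grip_force: 50.3
19.6 [575.8 187.2 298.9] yaw of tool x -176.1 z [-0.001 -0.    -1.   ] F [ 0.1 -0.7 -5.7] w 29.7 gf 50.3
shift units if shifted before turning [-2.77 -4.86  0.15]
turn units [ 0.   -0.01 -0.05] j6 -1.52 shift after turn [-2.73 -4.88  0.16]
```

```bash
python3 -m crank '[[[-0.7,-1,0,0,0,0,20],[-0.7,-1,0,0,0,0,20],[-0.7,-1,0,0,0,0,20],[-0.7,-1,0,0,0,0,20],[0,-0.88,0,0,0,0,20],[0,0,0.4,0,0,0,20],[0,0,0.7,0,0,0,20],[0,0,0.7,0,0,0,20]]]' && python3 -c "
from h import *
st()
delta(653.1,70.8,170,184.35)"
```

```text
time_s: 20.4
eef_pos: [653.6, 71.7, 253.1]
ee_rot: [-0.001, -0.034, 0.999, 0.0]
force: [-0.3, -1.1, -5.3]
grip_width: 0.348
grip_force: 50.3
20.4 [653.6  71.7 253.1] yaw of tool x -176.1 z [-0.001  0.    -1.   ] F [-0.3 -1.1 -5.3] w 29.7 gf 50.3
shift units if shifted before turning [ 0.02 -0.04  3.33]
turn units [ 0.   -0.01 -0.06] j6 -1.71 shift after turn [ 0.02 -0.03  3.33]
```

```bash
python3 -m crank '[[[0,0,0.8,0,0,0,20],[0,0,0.8,0,0,0,20],[0,0,0.7,0,0,0,20],[0,0,0.4,0,0,0,20],[0,0,0.2,0,0,0,20],[0,0,0.2,0,0,0,20],[0,0,0.1,0,0,0,20],[0,0,0.1,0,0,0,20]]]' && python3 -m crank '[[[0,0,0.06,0,0,0,20],[0,0,0,0,0,0,20],[0,0,0,0,0,0,20],[0,0,0,0,0,0,20],[0,0,0,0,0,0,20],[0,0,0,0,0,0,20],[0,0,0,0,0,0,20],[0,0,0,0,0,0,20]]]' && python3 -c "
from h import *
st()"
```

```text
time_s: 21.2
eef_pos: [654.2, 71.2, 172.0]
ee_rot: [0.0, -0.034, 0.999, -0.0]
force: [1.1, 0.2, -4.2]
grip_width: 0.349
grip_force: 50.2
time_s: 22.0
eef_pos: [654.4, 71.1, 170.8]
ee_rot: [0.001, -0.034, 0.999, -0.0]
force: [-0.5, -0.6, 5.2]
grip_width: 0.345
grip_force: 51.1
22.0 [654.4  71.1 170.8] yaw of tool x -176.1 z [ 0.001 -0.    -1.   ] F [-0.5 -0.6  5.2] w 29.5 gf 51.1
```

```bash
python3 -m crank '[[[0,0,0,0,0,0,60],[0,0,0,0,0,0,60],[0,0,0,0,0,0,60],[0,0,-0.5,0,0,0,60],[0,0,-1,0,0,0,60],[0,0,-1,0,0,0,60],[0,0,-1,0,0,0,60],[0,-1,-0.5,0,0,0,60]]]' && python3 -m crank '[[[0.3,-1,0,0,0,0,60],[0.3,-1,0,0,0,0,60],[0.3,-1,0,0,0,0,60],[0.3,-1,0,0,0,0,60],[0.3,-1,0,0,0,0,60],[0.3,-1,0,0,0,0,60],[0.3,-1,0,0,0,0,60],[0.4,-1,0,0,0,0,60]]]' && python3 -m crank '[[[0.4,-1,0,0,0,0,60],[0.4,-1,0,0,0,0,60],[0.4,-1,0,0,0,0,60],[0.4,-1,0,0,0,0,60],[0.4,-1,0,0,0,0,60],[0.1,-1,0,0,0,0,60],[0,0,0,0,0,0,60],[0,0,0,0,0,0,60]]]' && python3 -m crank '[[[0,0,0,0,0,0,60],[0,0,0,0,0,0,60],[0,0,0,0,0,0,60],[0,0,0,0,0,0,60],[0,0,0,0,0,0,60],[0,0,0,0,0,0,60],[0,0,0,0,0,0,60],[0,0,0,0,0,0,60]]]' && python3 -c "
from h import *
st()
W=wristW();im=capture('wrist');np.save('w6.npy',W);cv2.imwrite('pics/w6.png',im)
print(proj('wrist',(564,-312,190),W))"
```

```text
time_s: 22.8
eef_pos: [656.0, 48.3, 273.8]
ee_rot: [0.002, -0.036, 0.999, 0.0]
force: [0.9, -1.1, 0.3]
grip_width: 0.7
grip_force: 0.0
time_s: 23.6
eef_pos: [606.8, -158.5, 271.0]
ee_rot: [0.0, -0.034, 0.999, -0.0]
force: [-0.1, 0.3, 0.3]
grip_width: 0.703
grip_force: 0.0
time_s: 24.4
eef_pos: [564.8, -310.7, 270.5]
ee_rot: [0.0, -0.034, 0.999, 0.0]
force: [0.5, -1.0, -0.5]
grip_width: 0.704
grip_force: 0.0
time_s: 25.2
eef_pos: [564.8, -310.8, 270.0]
ee_rot: [-0.0, -0.034, 0.999, -0.0]
force: [0.2, 0.4, -0.4]
grip_width: 0.707
grip_force: 0.0
25.2 [ 564.8 -310.8  270. ] yaw of tool x -176.1 z [-0. -0. -1.] F [ 0.2  0.4 -0.4] w 60.4 gf 0.0
(np.float64(318.3703152752002), np.float64(204.79340302452613))
```

View pics/w6.png

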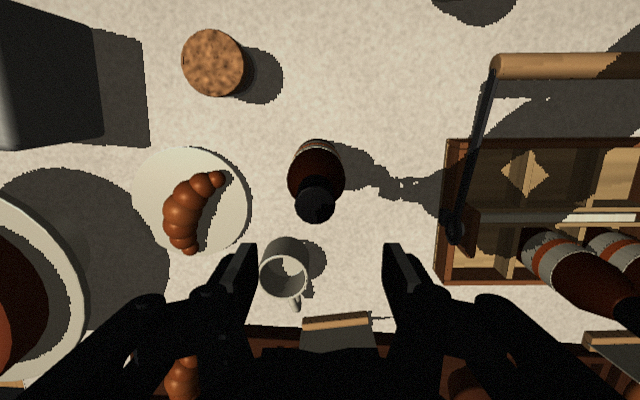

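Bottle 3's cap is at (315,204), jar 2's lid is at (213,62), and both placed bottles stand upright.

```bash
python3 -m crank '[[[0.06,-0.14,0.7,0,0,0,60],[0,0,0.7,0,0,0,60],[0,0,0.7,0,0,0,60],[0,0,0.7,0,0,0,60],[0,0,0.7,0,0,0,60],[0,0,0.6,0,0,0,60],[0,0,0.24,0,0,0,60],[0,0,0,0,0,0,60]]]' 50 && python3 -m crank '[[[0,0,0,0,0,0,20],[0,0,0,0,0,0,20],[0,0,0,0,0,0,20],[0,0,0,0,0,0,20],[0,0,0,0,0,0,20],[0,0,0,0,0,0,20],[0,0,-0.5,0,0,0,20],[0,0,-1,0,0,0,20]]]' && python3 -m crank '[[[0,0,-1,0,0,0,20],[0,0,-1,0,0,0,20],[0,0,-1,0,0,0,20],[-0.3,0.5,-1,0,0,0,20],[-0.6,1,0,0,0,0,20],[-0.6,1,0,0,0,0,20],[-0.6,1,0,0,0,0,20],[-0.6,1,0,0,0,0,20]]]' && python3 -c "
from h import *
st()
delta(665.5,-92.7,297,184.35)
print(at('wrist',213,62,74,np.load('w6.npy')))"
```

```text
time_s: 26.05
eef_pos: [563.4, -314.2, 161.0]
ee_rot: [-0.0, -0.034, 0.999, 0.0]
force: [0.0, -0.5, 0.6]
grip_width: 0.7
grip_force: 0.0
time_s: 26.85
eef_pos: [562.6, -313.6, 197.4]
ee_rot: [-0.002, -0.034, 0.999, 0.002]
force: [0.2, -0.6, -3.4]
grip_width: 0.345
grip_force: 50.0
time_s: 27.65
eef_pos: [623.4, -196.2, 299.0]
ee_rot: [-0.001, -0.034, 0.999, 0.0]
force: [0.8, 1.0, -4.6]
grip_width: 0.343
grip_force: 50.2
27.65 [ 623.4 -196.2  299. ] yaw of tool x -176.1 z [-0.001  0.001 -1.   ] F [ 0.8  1.  -4.6] w 29.3 gf 50.2
shift units if shifted before turning [-1.96  4.02  0.08]
turn units [ 0.01 -0.01 -0.06] j6 -2.12 shift after turn [-1.99  4.    0.08]
[ 460.61433362 -424.19967937]
```

```bash
python3 -m crank '[[[-0.5,1,0,0,0,0,20],[-0.5,1,0,0,0,0,20],[-0.5,1,0,0,0,0,20],[-0.46,1,0,0,0,0,20],[0,0,0.5,0,0,0,20],[0,0,0.8,0,0,0,20],[0,0,0.8,0,0,0,20],[0,0,0.8,0,0,0,20]]]' && python3 -c "
from h import *
st()
delta(665.5,-92.7,172,184.35)"
```

```text
time_s: 28.45
eef_pos: [665.0, -94.2, 225.6]
ee_rot: [-0.001, -0.034, 0.999, 0.0]
force: [0.7, -0.2, -4.4]
grip_width: 0.349
grip_force: 50.3
28.45 [665.  -94.2 225.6] yaw of tool x -176.1 z [-0.001  0.    -1.   ] F [ 0.7 -0.2 -4.4] w 29.8 gf 50.3
shift units if shifted before turning [-0.03  0.06  2.14]
turn units [ 0.   -0.01 -0.05] j6 -1.95 shift after turn [-0.03  0.06  2.14]
```

```bash
python3 -m crank '[[[-0.03,0.06,0.7,0,0,0,20],[0,0,0.7,0,0,0,20],[0,0,0.4,0,0,0,20],[0,0,0.2,0,0,0,20],[0,0,0.1,0,0,0,20],[0,0,0.06,0,0,0,20],[0,0,0.04,0,0,0,20],[0,0,0,0,0,0,20]]]' && python3 -m crank '[[[0,0,0,0,0,0,20],[0,0,0,0,0,0,20],[0,0,0,0,0,0,20],[0,0,0,0,0,0,20],[0,0,0,0,0,0,20],[0,0,0,0,0,0,20],[0,0,0,0,0,0,20],[0,0,0,0,0,0,20]]]' && python3 -c "
from h import *
st()"
```

```text
time_s: 29.25
eef_pos: [666.1, -92.9, 171.9]
ee_rot: [0.0, -0.034, 0.999, -0.0]
force: [-0.1, -0.7, -3.6]
grip_width: 0.345
grip_force: 50.3
time_s: 30.05
eef_pos: [666.0, -92.9, 171.6]
ee_rot: [0.0, -0.034, 0.999, -0.0]
force: [0.2, -0.0, -3.3]
grip_width: 0.341
grip_force: 50.3
30.05 [666.  -92.9 171.6] yaw of tool x -176.1 z [ 0. -0. -1.] F [ 0.2 -0.  -3.3] w 29.1 gf 50.3
```

```bash
python3 -m crank '[[[0,0,0.06,0,0,0,20],[0,0,0,0,0,0,20],[0,0,0,0,0,0,60],[0,0,0,0,0,0,60],[0,0,0,0,0,0,60],[0,0,-0.5,0,0,0,60],[0,0,-1,0,0,0,60],[0,0,-1,0,0,0,60]]]' && python3 -m crank '[[[0,0,-1,0,0,0,60],[0,-1,-0.5,0,0,0,85],[0.8,-1,0,0,0,0,85],[0.8,-1,0,0,0,0,85],[0.8,-1,0,0,0,0,85],[0.8,-1,0,0,0,0,85],[0.8,-1,0,0,0,0,85],[0.8,-1,0,0,0,0,85]]]' && python3 -m crank '[[[0.8,-1,0,0,0,0,85],[0.8,-1,0,0,0,0,85],[0.8,-1,0,0,0,0,85],[0.8,-1,0,0,0,0,85],[0.8,-1,0,0,0,0,85],[0.3,-0.65,0.7,0,0,0,85],[0,0,0.7,0,0,0,85],[0,0,0.7,0,0,0,85]]]' && python3 -m crank '[[[0,0,0,0,0,0,85],[0,0,0,0,0,0,85],[0,0,0,0,0,0,85],[0,0,0,0,0,0,85],[0,0,0,0,0,0,85],[0,0,0,0,0,0,85],[0,0,0,0,0,0,85],[0,0,0,0,0,0,85]]]' && python3 -c "
from h import *
st()
W=wristW();im=capture('wrist');np.save('w7.npy',W)
c=capture('scene')[100:290,150:500]
cv2.imwrite('pics/w7.png',np.vstack([im,cv2.resize(c,(368,200))[:, :368] if 0 else np.hstack([cv2.resize(c,(368,200)),np.zeros((200,272,3),np.uint8)])]))
print(proj('wrist',(461,-424,74),W))"
```

```text
time_s: 30.85
eef_pos: [665.9, -92.9, 234.2]
ee_rot: [0.0, -0.034, 0.999, -0.0]
force: [0.6, 0.3, 0.4]
grip_width: 0.701
grip_force: 0.0
time_s: 31.65
eef_pos: [557.4, -276.6, 271.3]
ee_rot: [0.0, -0.034, 0.999, -0.0]
force: [0.2, -0.7, -0.0]
grip_width: 0.999
grip_force: 0.0
time_s: 32.45
eef_pos: [460.2, -424.6, 217.9]
ee_rot: [0.0, -0.033, 0.999, -0.0]
force: [0.8, -0.8, -0.0]
grip_width: 0.994
grip_force: 0.0
time_s: 33.25
eef_pos: [460.5, -423.9, 217.6]
ee_rot: [0.0, -0.034, 0.999, -0.0]
force: [0.0, -0.6, -0.1]
grip_width: 0.996
grip_force: 0.0
33.25 [ 460.5 -423.9  217.6] yaw of tool x -176.1 z [ 0. -0. -1.] F [ 0.  -0.6 -0.1] w 85.1 gf 0.0
(np.float64(319.738678816895), np.float64(184.7162635768318))
```

View pics/w7.png

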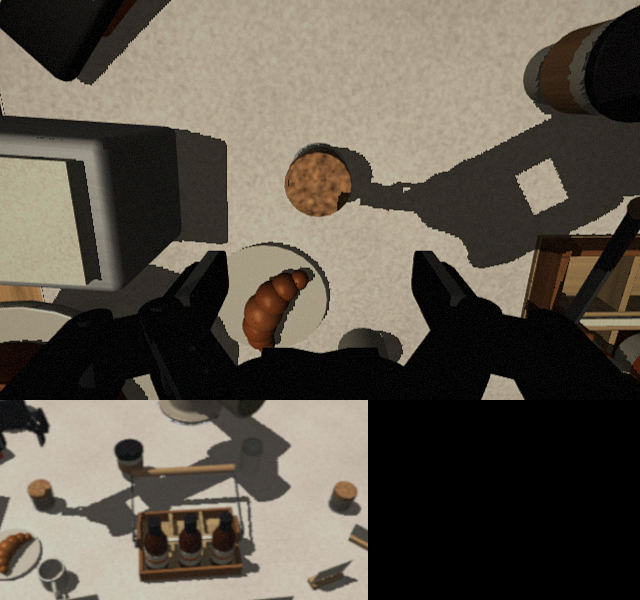

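All three bottles stand in the back row. Jar 2's lid is at (319,184), right under the tool.

```bash
python3 -m crank '[[[0,0,0.9,0,0,0,85],[0,0,0.9,0,0,0,85],[0,0,0.9,0,0,0,85],[0,0,0.9,0,0,0,85],[0,0,0.9,0,0,0,85],[0,0,0.9,0,0,0,85],[0,0,0.8,0,0,0,85],[0,0,0.4,0,0,0,85]]]' 40 && python3 -m crank '[[[0,0,0,0,0,0,85],[0,0,0,0,0,0,50],[0,0,0,0,0,0,50],[0,0,0,0,0,0,50],[0,0,0,0,0,0,50],[0,0,0,0,0,0,50],[0,0,0,0,0,0,50],[0,0,0,0,0,0,50]]]' && python3 -c "
from h import *
st()"
```

```text
time_s: 34.15
eef_pos: [460.1, -423.3, 50.8]
ee_rot: [-0.001, -0.034, 0.999, 0.001]
force: [-0.8, -0.4, 0.3]
grip_width: 0.995
grip_force: 0.0
time_s: 34.95
eef_pos: [461.0, -424.7, 54.2]
ee_rot: [0.001, -0.034, 0.999, -0.001]
force: [-0.4, -0.3, 6.4]
grip_width: 0.73
grip_force: 44.0
34.95 [ 461.  -424.7   54.2] yaw of tool x -176.1 z [ 0.002 -0.002 -1.   ] F [-0.4 -0.3  6.4] w 62.4 gf 44.0
```

```bash
python3 -m crank '[[[0,0,-0.5,0,0,0,50],[0,0,-0.8,0,0,0,50],[0,0,-1,0,0,0,50],[0,0,-1,0,0,0,50],[0,0,-1,0,0,0,50],[0,0.5,-1,0,0,0,50],[-0.2,1,-0.8,0,0,0,50],[-0.4,1,0,0,0,0,50]]]' && python3 -m crank '[[[-0.4,1,0,0,0,0,50],[-0.4,1,0,0,0,0,50],[-0.4,1,0,0,0,0,50],[-0.4,1,0,0,0,0,50],[-0.4,1,0,0,0,0,50],[-0.4,1,0,0,0,0,50],[-0.4,1,0,0,0,0,50],[-0.4,1,0,0,0,0,50]]]' && python3 -m crank '[[[-0.4,1,0,0,0,0,50],[-0.4,0.8,0,0,0,0,50],[-0.4,0.48,0,0,0,0,50],[0,0,0,0,0,0,50],[0,0,0,0,0,0,50],[0,0,0,0,0,0,50],[0,0,0,0,0,0,50],[0,0,0,0,0,0,50]]]' && python3 -c "
from h import *
st();delta(565.5,-97.3,64,184.35)"
```

```text
time_s: 35.75
eef_pos: [471.5, -360.5, 208.6]
ee_rot: [0.002, -0.033, 0.999, -0.002]
force: [1.6, 0.0, -3.3]
grip_width: 0.732
grip_force: 45.5
time_s: 36.55
eef_pos: [537.4, -154.2, 205.5]
ee_rot: [-0.0, -0.034, 0.999, 0.0]
force: [0.4, 0.5, -3.3]
grip_width: 0.732
grip_force: 45.5
time_s: 37.35
eef_pos: [563.3, -97.1, 205.1]
ee_rot: [-0.0, -0.034, 0.999, -0.0]
force: [0.4, -0.2, -2.5]
grip_width: 0.728
grip_force: 45.5
37.35 [563.3 -97.1 205.1] yaw of tool x -176.1 z [-0. -0. -1.] F [ 0.4 -0.2 -2.5] w 62.2 gf 45.5
shift units if shifted before turning [-0.09 -0.01  5.64]
turn units [-0.   -0.   -0.06] j6 -2.01 shift after turn [-0.09 -0.01  5.64]
```

```bash
python3 -m crank '[[[-0.09,-0.05,0.7,0,0,0,50],[0,0,0.8,0,0,0,50],[0,0,0.8,0,0,0,50],[0,0,0.7,0,0,0,50],[0,0,0.5,0,0,0,50],[0,0,0.4,0,0,0,50],[0,0,0.3,0,0,0,50],[0,0,0.3,0,0,0,50]]]' && python3 -c "
from h import *
st()" && python3 -m crank '[[[0,0,0.3,0,0,0,50],[0,0,0.3,0,0,0,50],[0,0,0.2,0,0,0,50],[0,0,0.2,0,0,0,50],[0,0,0,0,0,0,50],[0,0,0,0,0,0,50],[0,0,0,0,0,0,50],[0,0,0,0,0,0,50]]]' && python3 -c "
from h import *
st();delta(565.5,-98.3,62,184.35)"
```

```text
time_s: 38.15
eef_pos: [566.1, -97.8, 92.5]
ee_rot: [0.0, -0.034, 0.999, -0.0]
force: [-0.4, -0.5, -3.8]
grip_width: 0.735
grip_force: 45.5
38.15 [566.1 -97.8  92.5] yaw of tool x -176.1 z [ 0.001 -0.    -1.   ] F [-0.4 -0.5 -3.8] w 62.8 gf 45.5
time_s: 38.95
eef_pos: [566.0, -97.7, 67.8]
ee_rot: [0.0, -0.034, 0.999, -0.0]
force: [-0.3, 0.2, -3.1]
grip_width: 0.727
grip_force: 45.5
38.95 [566.  -97.7  67.8] yaw of tool x -176.1 z [ 0.001 -0.    -1.   ] F [-0.3  0.2 -3.1] w 62.1 gf 45.5
shift units if shifted before turning [ 0.02 -0.02  0.23]
turn units [-0.    0.   -0.06] j6 -2.01 shift after turn [ 0.02 -0.02  0.23]
```

```bash
python3 -m crank '[[[0,0,0.12,0,0,0,50],[0,0,0.08,0,0,0,50],[0,0,0.04,0,0,0,50],[0,0,0,0,0,0,50],[0,0,0,0,0,0,72],[0,0,0,0,0,0,72],[0,0,0,0,0,0,72],[0,0,0,0,0,0,72]]]' && python3 -c "
from h import *
st()" && python3 -m crank '[[[0,0,-0.3,0,0,0,72],[0,0,-0.7,0,0,0,72],[0,0,-1,0,0,0,72],[0,0,-1,0,0,0,72],[0,0,-1,0,0,0,72],[0,0,-1,0,0,0,72],[0,0.5,-1,0,0,0,85],[0,1,-0.2,0,0,0,85]]]' && python3 -m crank '[[[0.1,1,0,0,0,0,85],[0.1,1,0,0,0,0,85],[0.1,1,0,0,0,0,85],[0.1,1,0,0,0,0,85],[0.1,1,0,0,0,0,85],[0.2,1,0,0,0,0,85],[0.2,1,0,0,0,0,85],[0.2,1,0,0,0,0,85]]]' && python3 -m crank '[[[0.2,1,0,0,0,0,85],[0.2,1,0,0,0,0,85],[0.2,1,0,0,0,0,85],[0.2,1,0,0,0,0,85],[0.2,1,0,0,0,0,85],[0.2,1,0,0,0,0,85],[0.2,1,0,0,0,0,85],[0.2,1,0,0,0,0,85]]]' && python3 -m crank '[[[0,1,0,0,0,0,85],[0,1,0,0,0,0,85],[0,1,0,0,0,0,85],[0,0.5,0,0,0,0,85],[0,0,0,0,0,0,85],[0,0,0,0,0,0,85],[0,0,0,0,0,0,85],[0,0,0,0,0,0,85]]]' && python3 -c "
from h import *
st()
W=wristW();im=capture('wrist');np.save('w8.npy',W)
c=capture('scene')[100:290,150:500]
cv2.imwrite('pics/w8.png',np.vstack([im,np.hstack([cv2.resize(c,(368,200)),np.zeros((200,272,3),np.uint8)])]))
print(proj('wrist',(464,421,74),W))"
```

```text
time_s: 39.75
eef_pos: [565.9, -97.7, 61.5]
ee_rot: [0.0, -0.034, 0.999, -0.0]
force: [0.5, 0.2, 0.5]
grip_width: 0.842
grip_force: 0.0
39.75 [565.9 -97.7  61.5] yaw of tool x -176.1 z [ 0. -0. -1.] F [0.5 0.2 0.5] w 71.9 gf 0.0
time_s: 40.55
eef_pos: [564.2, -61.2, 220.1]
ee_rot: [0.003, -0.033, 0.999, -0.001]
force: [0.7, 0.5, -0.0]
grip_width: 0.994
grip_force: 0.0
time_s: 41.35
eef_pos: [521.9, 138.4, 217.2]
ee_rot: [0.0, -0.034, 0.999, 0.0]
force: [-0.6, 0.1, 0.4]
grip_width: 0.996
grip_force: 0.0
time_s: 42.15
eef_pos: [468.4, 335.2, 217.2]
ee_rot: [0.0, -0.034, 0.999, 0.0]
force: [0.3, 0.1, 0.5]
grip_width: 0.995
grip_force: 0.0
time_s: 42.95
eef_pos: [463.1, 420.7, 216.8]
ee_rot: [0.0, -0.034, 0.999, 0.0]
force: [0.0, -0.4, -0.2]
grip_width: 0.995
grip_force: 0.0
42.95 [463.1 420.7 216.8] yaw of tool x -176.2 z [ 0.  0. -1.] F [ 0.  -0.4 -0.2] w 85.0 gf 0.0
(np.float64(320.1729794052956), np.float64(185.36367543414963))
```

View pics/w8.png

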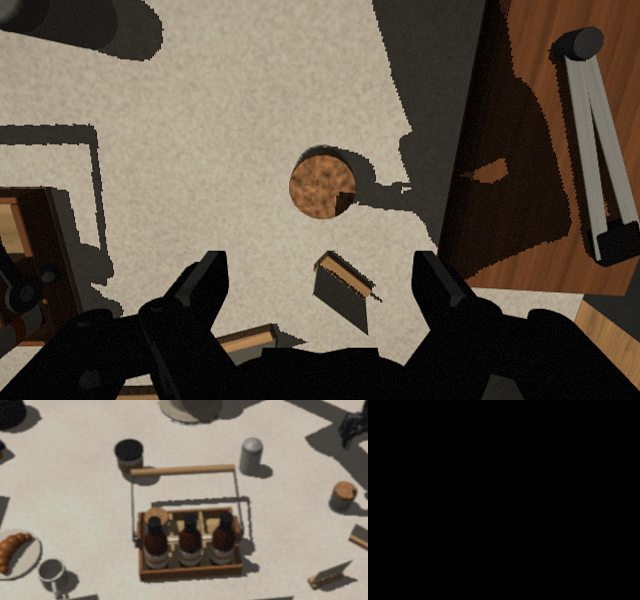

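Jar 1's lid is at (323,187), about 3 mm left. Jar 2 sits in the right front compartment.

```bash
python3 -m crank '[[[-0.08,0.11,0.9,0,0,0,85],[0,0,0.9,0,0,0,85],[0,0,0.9,0,0,0,85],[0,0,0.9,0,0,0,85],[0,0,0.9,0,0,0,85],[0,0,0.9,0,0,0,85],[0,0,0.7,0,0,0,85],[0,0,0.36,0,0,0,85]]]' 40 && python3 -m crank '[[[0,0,0,0,0,0,85],[0,0,0,0,0,0,50],[0,0,0,0,0,0,50],[0,0,0,0,0,0,50],[0,0,0,0,0,0,50],[0,0,0,0,0,0,50],[0,0,0,0,0,0,50],[0,0,0,0,0,0,50]]]' && python3 -c "
from h import *
st()" && python3 -m crank '[[[0,0,-0.5,0,0,0,50],[0,0,-0.8,0,0,0,50],[0,0,-1,0,0,0,50],[0,0,-1,0,0,0,50],[0,0,-1,0,0,0,50],[0,-0.5,-1,0,0,0,50],[0,-1,-0.8,0,0,0,50],[-0.4,-1,0,0,0,0,50]]]' && python3 -m crank '[[[-0.4,-1,0,0,0,0,50],[-0.4,-1,0,0,0,0,50],[-0.4,-1,0,0,0,0,50],[-0.4,-1,0,0,0,0,50],[-0.4,-1,0,0,0,0,50],[-0.4,-1,0,0,0,0,50],[-0.4,-1,0,0,0,0,50],[-0.2,-1,0,0,0,0,50]]]' && python3 -c "
from h import *
st();delta(553.5,61.3,205,184.35)"
```

```text
time_s: 43.85
eef_pos: [464.2, 423.8, 53.5]
ee_rot: [-0.001, -0.034, 0.999, -0.001]
force: [-0.6, 0.5, -1.4]
grip_width: 0.992
grip_force: 0.0
time_s: 44.65
eef_pos: [465.3, 424.6, 56.6]
ee_rot: [0.001, -0.034, 0.999, 0.0]
force: [-0.6, -3.0, 7.0]
grip_width: 0.727
grip_force: 44.0
44.65 [465.3 424.6  56.6] yaw of tool x -176.1 z [ 0.002  0.001 -1.   ] F [-0.6 -3.   7. ] w 62.1 gf 44.0
time_s: 45.45
eef_pos: [478.9, 362.9, 211.5]
ee_rot: [0.002, -0.035, 0.999, 0.001]
force: [1.3, -1.0, -3.0]
grip_width: 0.731
grip_force: 44.9
time_s: 46.25
eef_pos: [567.7, 167.2, 208.2]
ee_rot: [0.0, -0.034, 0.999, 0.0]
force: [0.4, 0.5, -2.2]
grip_width: 0.729
grip_force: 44.9
46.25 [567.7 167.2 208.2] yaw of tool x -176.1 z [ 0.  0. -1.] F [ 0.4  0.5 -2.2] w 62.2 gf 44.9
shift units if shifted before turning [ 0.85 -4.19  0.13]
turn units [ 0.    0.   -0.06] j6 -1.55 shift after turn [ 0.89 -4.18  0.13]
```

```bash
python3 -m crank '[[[0.2,-1,0,0,0,0,50],[0.2,-1,0,0,0,0,50],[0.2,-1,0,0,0,0,50],[0.2,-0.8,0,0,0,0,50],[0.05,-0.39,0,0,0,0,50],[0,0,0,0,0,0,50],[0,0,0,0,0,0,50],[0,0,0,0,0,0,50]]]' && python3 -c "
from h import *
st();delta(553.5,61.3,64.5,184.35)"
```

```text
time_s: 47.05
eef_pos: [553.2, 63.3, 207.6]
ee_rot: [-0.0, -0.035, 0.999, 0.0]
force: [0.2, -1.4, -3.3]
grip_width: 0.731
grip_force: 44.9
47.05 [553.2  63.3 207.6] yaw of tool x -176.0 z [-0.  0. -1.] F [ 0.2 -1.4 -3.3] w 62.4 gf 44.9
shift units if shifted before turning [-0.01 -0.08  5.72]
turn units [ 0.   -0.   -0.05] j6 -1.74 shift after turn [-0.01 -0.08  5.72]
```

```bash
python3 -m crank '[[[-0.01,-0.08,0.7,0,0,0,50],[0,0,0.8,0,0,0,50],[0,0,0.8,0,0,0,50],[0,0,0.7,0,0,0,50],[0,0,0.5,0,0,0,50],[0,0,0.4,0,0,0,50],[0,0,0.3,0,0,0,50],[0,0,0.3,0,0,0,50]]]' && python3 -c "
from h import *
st()" && python3 -m crank '[[[0,0,0.3,0,0,0,50],[0,0,0.3,0,0,0,50],[0,0,0.2,0,0,0,50],[0,0,0.2,0,0,0,50],[0,0,0,0,0,0,50],[0,0,0,0,0,0,50],[0,0,0,0,0,0,50],[0,0,0,0,0,0,50]]]' && python3 -c "
from h import *
st();delta(553.5,61.3,64.5,184.35)"
```

```text
time_s: 47.85
eef_pos: [553.8, 60.5, 94.9]
ee_rot: [0.0, -0.034, 0.999, -0.0]
force: [-0.0, -0.4, -2.5]
grip_width: 0.727
grip_force: 44.9
47.85 [553.8  60.5  94.9] yaw of tool x -176.1 z [ 0.001 -0.    -1.   ] F [-0.  -0.4 -2.5] w 62.1 gf 44.9
time_s: 48.65
eef_pos: [553.7, 60.3, 70.3]
ee_rot: [0.0, -0.034, 0.999, -0.0]
force: [-0.8, 0.2, -2.6]
grip_width: 0.731
grip_force: 44.9
48.65 [553.7  60.3  70.3] yaw of tool x -176.1 z [ 0.001 -0.    -1.   ] F [-0.8  0.2 -2.6] w 62.5 gf 44.9
shift units if shifted before turning [0.01 0.04 0.23]
turn units [-0.    0.   -0.06] j6 -1.74 shift after turn [0.01 0.04 0.23]
```

```bash
python3 -m crank '[[[0,0,0.12,0,0,0,50],[0,0,0.08,0,0,0,50],[0,0,0.06,0,0,0,50],[0,0,0,0,0,0,50],[0,0,0,0,0,0,72],[0,0,0,0,0,0,72],[0,0,0,0,0,0,72],[0,0,0,0,0,0,72]]]' && python3 -c "
from h import *
st()" && python3 -m crank '[[[0,0,-0.3,0,0,0,72],[0,0,-0.7,0,0,0,72],[0,0,-1,0,0,0,72],[0,0,-1,0,0,0,72],[0,0,-1,0,0,0,72],[0,0,-1,0,0,0,72],[1,-0.6,-1,0,0,0,72],[1,-0.6,0,0,0,0,72]]]' && python3 -m crank '[[[1,-0.7,0,0,0,0,72],[1,-0.7,0,0,0,0,72],[0.7,-0.6,0,0,0,0,72],[0,0,0,0,0,0.93,72],[0,0,0,0,0,0.93,72],[0,0,0,0,0,0.93,72],[0,0,0,0,0,0.93,72],[0,0,0,0,0,0.93,72]]]' && python3 -m crank '[[[0,0,0,0,0,0.93,72],[0,0,0,0,0,0.93,72],[0,0,0,0,0,0.93,60],[0,0,0,0,0,0.93,60],[0,0,0,0,0,0.93,60],[0,0,0,0,0,0.93,60],[0,0,0,0,0,0.93,60],[0,0,0,0,0,0,60]]]' && python3 -c "
from h import *
st();delta(441.3,-27.5,105,94.35)
cv2.imwrite('pics/a.png',np.hstack([cv2.resize(capture('scene')[120:290,220:420],(400,340),interpolation=cv2.INTER_CUBIC),cv2.resize(capture('wrist')[100:400,100:500],(400,340))]))"
```

```text
time_s: 49.45
eef_pos: [553.6, 60.3, 63.5]
ee_rot: [-0.0, -0.034, 0.999, -0.0]
force: [0.1, -0.2, 0.2]
grip_width: 0.842
grip_force: 0.0
49.45 [553.6  60.3  63.5] yaw of tool x -176.1 z [-0. -0. -1.] F [ 0.1 -0.2  0.2] w 71.9 gf 0.0
time_s: 50.25
eef_pos: [506.4, 26.6, 217.0]
ee_rot: [0.003, -0.035, 0.999, -0.001]
force: [0.3, -0.5, -0.6]
grip_width: 0.841
grip_force: 0.0
time_s: 51.05
eef_pos: [441.8, -27.5, 214.1]
ee_rot: [0.0, 0.289, 0.957, -0.0]
force: [0.6, -0.3, -0.2]
grip_width: 0.847
grip_force: 0.0
time_s: 51.85
eef_pos: [441.7, -27.4, 214.0]
ee_rot: [0.0, 0.678, 0.735, 0.0]
force: [0.5, -0.1, -0.1]
grip_width: 0.702
grip_force: 0.0
51.85 [441.7 -27.4 214. ] yaw of tool x 94.6 z [ 0. -0. -1.] F [ 0.5 -0.1 -0.1] w 60.0 gf 0.0
shift units if shifted before turning [-0.   -0.02  4.36]
turn units [0.   0.   0.03] j6 -0.41 shift after turn [-0.   -0.02  4.36]
```

View pics/a.png

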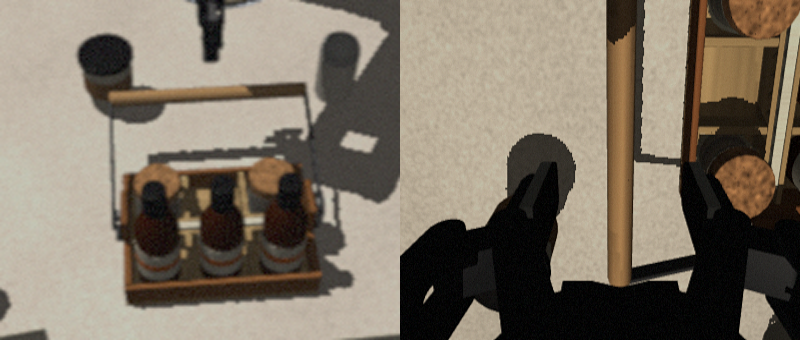

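All five items are in, and the bar at column ~320 of the wrist image is centred between the fingers. Next I'll grip it.

```bash
python3 -m crank '[[[0,0,0.7,0,0,0,60],[0,0,0.7,0,0,0,60],[0,0,0.7,0,0,0,60],[0,0,0.7,0,0,0,60],[0,0,0.7,0,0,0,60],[0,0,0.6,0,0,0,60],[0,0,0.26,0,0,0,60],[0,0,0,0,0,0,60]]]' 20 && python3 -m crank '[[[0,0,0,0,0,0,15],[0,0,0,0,0,0,15],[0,0,0,0,0,0,15],[0,0,0,0,0,0,15],[0,0,0,0,0,0,15],[0,0,0,0,0,0,15],[0,0,0,0,0,0,15],[0,0,0,0,0,0,15]]]' && python3 -m crank '[[[0,0.1,-0.28,0,0,0,15],[0,0.1,-0.29,0,0,0,15],[0,0.11,-0.29,0,0,0,15],[0,0.11,-0.29,0,0,0,15],[0,0.15,-0.27,0,0,0,15],[0,0.15,-0.27,0,0,0,15],[0,0.15,-0.26,0,0,0,15],[0,0.16,-0.26,0,0,0,15]]]' && python3 -c "
from h import *
st()"
```

```text
time_s: 52.75
eef_pos: [441.6, -27.4, 104.2]
ee_rot: [-0.001, 0.677, 0.736, -0.0]
force: [-0.4, -0.7, 1.0]
grip_width: 0.704
grip_force: 0.0
time_s: 53.55
eef_pos: [442.4, -27.6, 105.2]
ee_rot: [0.001, 0.678, 0.735, 0.0]
force: [2.1, 1.2, 6.2]
grip_width: 0.25
grip_force: 22.4
time_s: 54.35
eef_pos: [465.7, -25.6, 160.2]
ee_rot: [-0.002, 0.678, 0.735, -0.002]
force: [-13.1, -6.1, 2.4]
grip_width: 0.243
grip_force: 20.9
54.35 [465.7 -25.6 160.2] yaw of tool x 94.7 z [-0.006 -0.001 -1.   ] F [-13.1  -6.1   2.4] w 20.8 gf 20.9
```

```bash
python3 -m crank '[[[0,0.19,-0.24,0,0,0,15],[0,0.19,-0.24,0,0,0,15],[0,0.2,-0.23,0,0,0,15],[0,0.2,-0.22,0,0,0,15],[0,0.23,-0.2,0,0,0,15],[0,0.23,-0.2,0,0,0,15],[0,0.23,-0.2,0,0,0,15],[0,0.24,-0.19,0,0,0,15]]]' && python3 -m crank '[[[0,0.26,-0.16,0,0,0,15],[0,0.26,-0.16,0,0,0,15],[0,0.26,-0.15,0,0,0,15],[0,0.27,-0.14,0,0,0,15],[0,0,0,0,0,0,15],[0,0,0,0,0,0,15],[0,0,0,0,0,0,15],[0,0,0,0,0,0,15]]]' && python3 -c "
from h import *
st()"
```

```text
time_s: 55.15
eef_pos: [508.0, -22.4, 205.8]
ee_rot: [-0.001, 0.678, 0.735, -0.002]
force: [-20.4, -4.8, 19.3]
grip_width: 0.243
grip_force: 21.8
time_s: 55.95
eef_pos: [536.7, -20.2, 220.8]
ee_rot: [0.002, 0.678, 0.735, 0.0]
force: [-5.7, -3.5, 12.8]
grip_width: 0.249
grip_force: 22.1
55.95 [536.7 -20.2 220.8] yaw of tool x 94.6 z [ 0.003 -0.002 -1.   ] F [-5.7 -3.5 12.8] w 21.2 gf 22.1
```

```bash
python3 -m crank '[[[0,0.28,-0.12,0,0,0,15],[0,0.29,-0.11,0,0,0,15],[0,0.29,-0.1,0,0,0,15],[0,0.29,-0.09,0,0,0,15],[0,0.24,-0.06,0,0,0,15],[0,0.24,-0.05,0,0,0,15],[0,0.24,-0.04,0,0,0,15],[0,0.24,-0.04,0,0,0,15]]]' && python3 -c "
from h import *
st()" && python3 -m crank '[[[0,0.22,-0.02,0,0,0,15],[0,0.22,-0.01,0,0,0,15],[0,0.22,0,0,0,0,15],[0,0.19,0,0,0,0,15],[0,0,0,0,0,0,15],[0,0,0,0,0,0,15],[0,0,0,0,0,0,15],[0,0,0,0,0,0,15]]]' && python3 -c "
from h import *
st()"
```

```text
time_s: 56.75
eef_pos: [588.9, -15.7, 234.9]
ee_rot: [0.0, 0.678, 0.735, -0.0]
force: [-2.2, -3.5, 3.4]
grip_width: 0.243
grip_force: 22.1
56.75 [588.9 -15.7 234.9] yaw of tool x 94.6 z [ 0.001 -0.001 -1.   ] F [-2.2 -3.5  3.4] w 20.7 gf 22.1
time_s: 57.55
eef_pos: [610.6, -13.9, 234.7]
ee_rot: [0.001, 0.678, 0.735, 0.001]
force: [0.4, -2.9, 4.7]
grip_width: 0.248
grip_force: 22.9
57.55 [610.6 -13.9 234.7] yaw of tool x 94.6 z [ 0.002 -0.    -1.   ] F [ 0.4 -2.9  4.7] w 21.1 gf 22.9
```

```bash
python3 -m crank '[[[0,0.08,0,0,0,0,15],[0,0.06,0,0,0,0,15],[0,0,0,0,0,0,15],[0,0,0,0,0,0,15],[0,0,0,0,0,0,15],[0,0,0,0,0,0,15],[0,0,0,0,0,0,15],[0,0,0,0,0,0,15]]]' && python3 -c "
from h import *
st()" && python3 -m crank '[[[0,0,0,0,0,0,45],[0,0,0,0,0,0,45],[0,0,0,0,0,0,45],[0,0,0,0,0,0,45],[0,0,-0.4,0,0,0,45],[0,0,-0.8,0,0,0,45],[0,0,-1,0,0,0,45],[0,0,-1,0,0,0,45]]]' && python3 -m crank '[[[0.6,-1,-0.5,0,0,0,60],[0.6,-1,0,0,0,0,60],[0.6,-1,0,0,0,0,60],[0.6,-1,0,0,0,0,60],[0.6,-1,0,0,0,0,60],[0.6,-1,0,0,0,0,60],[0.6,-1,0,0,0,0,60],[0,0,0,0,0,0,60]]]' && python3 -c "
from h import *
st()
a=[cv2.resize(capture(n)[y:y+160,x:x+200],(400,320),interpolation=cv2.INTER_CUBIC) for n,x,y in(('scene',220,130),('top',225,120))]
cv2.imwrite('pics/end.png',np.hstack(a))
W=camera_model('top')
for t in (1.31,1.1,0.9):
  f=1.309-t; r=(-175*np.sin(f),75+175*np.cos(f)); c,s=np.cos(.0758),np.sin(.0758)
  for b in(-141,141):
    p=(609.4+c*r[0]-s*b,-14.75+s*r[0]+c*b,r[1]); q=proj('scene',p);k=proj('top',p); print(t,np.round([(q[0]-220)*2,(q[1]-130)*2,(k[0]-225)*2+400,(k[1]-120)*2]))
"
```

```text
time_s: 58.35
eef_pos: [611.2, -13.9, 234.6]
ee_rot: [-0.002, 0.678, 0.735, -0.002]
force: [-18.5, -4.1, 11.3]
grip_width: 0.248
grip_force: 23.8
58.35 [611.2 -13.9 234.6] yaw of tool x 94.6 z [-0.007 -0.001 -1.   ] F [-18.5  -4.1  11.3] w 21.2 gf 23.8
time_s: 59.15
eef_pos: [613.4, -13.5, 315.8]
ee_rot: [0.0, 0.678, 0.735, 0.0]
force: [0.8, 0.3, -0.3]
grip_width: 0.527
grip_force: 0.0
time_s: 59.95
eef_pos: [428.7, 78.3, 328.1]
ee_rot: [0.001, 0.677, 0.736, 0.001]
force: [0.7, -0.2, 0.8]
grip_width: 0.702
grip_force: 0.0
59.95 [428.7  78.3 328.1] yaw of tool x 94.7 z [ 0.002  0.    -1.   ] F [ 0.7 -0.2  0.8] w 60.0 gf 0.0
1.31 [ 99. 108. 694.  82.]
1.31 [337.  95. 493.  94.]
1.1 [ 99.  87. 696. 108.]
1.1 [331.  74. 495. 120.]
0.9 [100.  73. 697. 133.]
0.9 [326.  61. 497. 145.]
```

View pics/end.png

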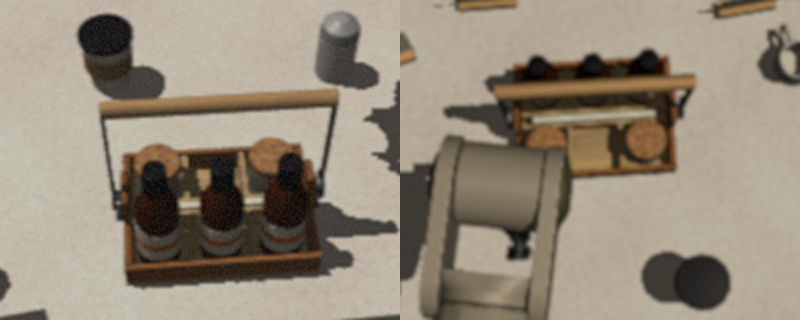

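The bar's ends at (100,108) and (337,97) match the upright prediction of 1.31 rad. All three bottles and both jars are in place and the robot is clear.

```bash
python3 -c "
from rig import *
print(finish_job())"
```

```text
the job is handed in; nothing more can be done
None
```

The job is handed in, with no verdict shown: the last pictures show all three bottles in the back row, both jars in the front row and the handle upright, but I viewed 15 pictures, one over the limit of 14.

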